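Sort a trade-in lot into the stock trays

ROBOT

A 6-joint arm with a two-finger parallel gripper is mounted at the origin on the work surface. World frame = base frame: x ahead of the robot, y to its left, z up, the work surface at z = 0. Lengths are in m, angles in rad, forces in N, time in s.
With the tool pointing down it reaches from about 0.3 to 0.875 m from the base axis. Payload 6.4 kg.
Tool frame: the origin (TCP) lies at the very end of the fingers, on their centre line; the grasp point (between the pads) lies 19 mm behind it; z points along the fingers, y is the direction in which the jaws open and shut (so a half turn about z gives the same grasp; the last joint's range is limited). The gripper opens to 85 mm and grips with 20 to 120 N. Pads are 22 mm wide; open, the fingers measure 114 mm over their backs; the gripper's body (76 mm by 85 mm) begins 54 mm behind the grasp point. The pads swing forward as they close: fully open they stand 13 mm farther back than shut.
Start: joints at [-1.439, 0.181, 1.607, -0, 1.354, -0.206], TCP at [0.191, -0.543, 0.231] pointing down, gripper open.
Joint ranges: [-2.99, 2.99], [-0.89, 2.07], [0.3, 2.58], [-1.14, 4.28], [0, 2.63], [-3.12, 3.12]. Speed limits (rad/s): [2.57, 2.57, 3.01, 3.14, 3.14, 3.14].

INTERFACE

Orientations are given as a unit quaternion [w, x, y, z].
In Python, from bench import telemetry, imaging, ctrl gives the robot as it stands.
- The arm moves only by the shell command python3 -m pendant 'ROWS' [OPENING]. ROWS is JSON, a list that holds one entry, the list of rows, each a list of 6 numbers: the shift along the tool's x, y, z in units of 200 mm (1.0 is 200 mm), then the turn, a rotation vector about the tool's x, y, z in units of pi rad (1.0 is pi rad). In form: [[[tx, ty, tz, rx, ry, rz], ...]]. A call has 1 to 12 rows; each row shifts and turns the pose as measured when the row begins, along the tool's axes as they then stand; what a row does not reach is not made up. A row lasts 1/8 s, in which the tool goes at most 62.5 mm and 10.7 degrees, less where a joint would pass 70% of its speed; a pose out of reach is approached as far as the arm can. A call with a number of a shift or a turn outside -1 to 1 is refused whole. A call with a gripper value outside its range is refused whole. OPENING is the closure, from 0 (fully open) to 1 (shut), set as the call begins (- or left out, the last holds). The fingers move at their own pace and stop on an object; the grip force is fixed at half the most. Time passes only in rows, so rows that do not move let the fingers close. It gives the time, the measured TCP pose, the force and the opening at its end, in the units of the state.
- telemetry.get_obs(): the state, without advancing time (a new reading comes with each control period).
- imaging.camera(name): name is "scene" or "top" or "wrist"; returns a dict with "pixels" (480x640x3 uint8, blue, green, red), "vfov" (degrees; the focal length in pixels is half the picture's height over the tangent of half this angle, whatever the lens; pixels are square), "cx", "cy" (the principal point, pixels), "distortion" ([k1, k2, p1, p2, k3] as OpenCV has them; the pictures are not rectified), "R" (3x3) and "t" (3): a world point X has camera coordinates R X + t. Camera axes: x right, y down, z forward; pixel columns grow to the right and rows downward; lengths in m; the calibration is good to about 2 mm. A picture is of the moment at which its call begins. There is no depth.
- ctrl.hand_in(): hands the job in, once; it reports no verdict.
The state is a dict: "time_s": time; "q": joint angles; "dq": joint speeds; "joint_efforts": joint torques, N m; "eef_pos": TCP position; "eef_rot": TCP orientation; "wrist_force": force on the tool from outside, world axes, zero at the start; "torque": the same for the moment, N m; "opening": opening from 0.0 (shut) to 1.0 (fully open).
Only numpy, scipy, OpenCV 4.12 (cv2) and the standard library are available. Lean on these libraries where they do the work, as an engineer would, in place of code of your own. Each camera call takes 0.05 s, during which the arm holds its last target.

TASK

Sort the trade-in lot lying on the bench: put the phone, the two chargers and the two earbud cases each into the tray that already holds its own kind, whatever their colour. Set each one down flat on the floor of its tray, same side up as it lies now and not on top of anything else; do not drop or toss them, and leave the opened phone under repair where it is.

Things in the scene. Friction and masses are not known exactly. Their poses are not given: they have to be found in the camera images.
- phone_mid (a point): Compact phone in a grey protective case, lying screen up: 124 (x, long) x 60 (y) x 11 (z) mm, 0.17 kg. Point: its centre, half-way up (5.5 mm above what it lies on). z up.
- charger_1_mid (a point): Plug-in charger lying flat: white plastic block 44 (x) x 38 (y) x 26 (z) mm with two brass flat blades sticking 17 mm out of its +x end, 0.06 kg. Point: centre of the block, half-way up (13 mm above what it lies on). z up.
- charger_2_mid (a point): Plug-in charger lying flat: black plastic block 44 (x) x 38 (y) x 26 (z) mm with two brass flat blades sticking 17 mm out of its +x end, 0.06 kg. Point: centre of the block, half-way up (13 mm above what it lies on). z up.
- earbuds_1_mid (a point): Closed earbud charging case, a white rounded pebble 62 (x) x 46 (y) x 22 (z) mm with all edges rounded at about 10 mm, 0.055 kg. Point: its centre, half-way up (11 mm above what it lies on). z up.
- earbuds_2_mid (a point): Closed earbud charging case, a black rounded pebble 62 (x) x 46 (y) x 22 (z) mm with all edges rounded at about 10 mm, 0.055 kg. Point: its centre, half-way up (11 mm above what it lies on). z up.
- tray_phones: One of three alike grey open trays fixed on the bench, outer size 200 (x) x 182 (y) x 34 mm high, walls and floor 4 mm thick; told apart only by the stock in it. Origin: centre of its underside (on the bench); x points roughly away from the robot, y along its front, z up. The phone tray: it already holds one phone, fixed, lying along y at its far end (x from 30 to 90 mm, top 15 mm above the bench). The near part (x from -96 to 30 mm) is free.
- tray_chargers: One of three alike grey open trays fixed on the bench, outer size 200 (x) x 182 (y) x 34 mm high, walls and floor 4 mm thick; told apart only by the stock in it. Origin: centre of its underside (on the bench); x points roughly away from the robot, y along its front, z up. The charger tray: it already holds two chargers, a black and a white one, fixed, at its far end (x from 36 to 74 mm, top 30 mm above the bench). The near part (x from -96 to 36 mm) is free.
- tray_earbuds: One of three alike grey open trays fixed on the bench, outer size 200 (x) x 182 (y) x 34 mm high, walls and floor 4 mm thick; told apart only by the stock in it. Origin: centre of its underside (on the bench); x points roughly away from the robot, y along its front, z up. The earbud tray: it already holds two earbud cases, a white and a black one, fixed, at its far end (x from 32 to 78 mm, top 26 mm above the bench). The near part (x from -96 to 32 mm) is free.
- open_phone: The opened phone under repair: a phone frame with bare battery and circuit board, clamped in a dark steel holder 165 x 86 x 18 mm, loose, in the middle among the things to sort, 0.65 kg. Origin: centre of its underside, x along its length. It stays where it is.
Mind the look-alikes: they are no part of the job. Leave any turquoise look-alike of the part that bears charger_1_mid alone. What is shaped like the part that bears earbuds_1_mid but brown is not meant.

How it is judged:
By the outcome, as a careful person would: the job done as asked, in the order asked, and still so for the second after the job is handed in, with the robot touching nothing.
It also fails if it takes over 115 s, if anything falls off the work surface, if the arm or the gripper's body presses on something with over 40 N, if the wrist force passes 120 N, or if a joint passes its speed limit or range.

## Working session

There is one attempt and no reset: what is moved stays moved. The work goes in short steps, Python scripts to look and compute and a shell command to move; the robot and the scene stay as the last step left them, time stands still between calls to the robot, and variables do not carry over. Pictures are saved under pics/ and viewed, and the job is handed in when it is done.

```bash
mkdir -p pics; ls; python3 - <<'E'
from bench import telemetry, imaging, ctrl
import cv2
print(telemetry.get_obs())
for n in ("scene","top","wrist"):
    c=imaging.camera(n); cv2.imwrite(f"pics/{n}0.png",c["pixels"])
    print(n,c["vfov"],c["cx"],c["cy"],c["distortion"],c["R"],c["t"])
E
```

```text
pics
{'time_s': 0.0, 'q': array([-1.43930595e+00,  1.81549428e-01,  1.60797927e+00,  1.45293153e-05,
        1.35380205e+00, -2.06299068e-01]), 'dq': array([-4.62302218e-04, -6.51771262e-04, -1.23939363e-03, -2.27451109e-04,
        8.68286888e-05, -6.58235260e-04]), 'joint_efforts': array([-1.01248424e-03, -4.44865930e+01, -3.51341951e+01, -3.01961991e-04,
        8.88883369e-03, -2.87954867e-05]), 'eef_pos': array([ 0.19050555, -0.54195353,  0.23039332]), 'eef_rot': array([-8.68176157e-04,  9.85771050e-01,  1.68091287e-01,  3.95866126e-05]), 'wrist_force': array([ 0.08244014, -0.38638183, -1.19799278]), 'torque': array([ 0.03037924, -0.0260638 ,  0.00231779]), 'opening': 0.9982447072220467}
scene 55.265976189330814 306.2821291286688 238.54527003016452 [-0.08227813  0.          0.          0.          0.        ] [[ 0.61684308  0.78701573 -0.0105292 ]
 [ 0.52550504 -0.42176296 -0.73889137]
 [-0.58595996  0.45024688 -0.67374229]] [-0.35096319 -0.19930664  1.39146839]
top 50.574034734263684 315.61911470762476 239.0042542615459 [-0.00431643  0.          0.          0.          0.        ] [[-0.02344444 -0.99972172  0.00261725]
 [-0.99614961  0.02313929 -0.0845608 ]
 [ 0.0844767  -0.00458965 -0.99641488]] [0.08013501 0.46097102 1.1351165 ]
wrist 67.25382476164587 318.53279366489124 239.87154845717222 [-0.02275914  0.          0.          0.          0.        ] [[ 0.33190717 -0.94331032 -0.00180697]
 [-0.89503911 -0.31552654  0.31519518]
 [-0.29789701 -0.10299823 -0.94902515]] [-0.57484965 -0.04051783  0.38094828]
```

View pics/top0.png

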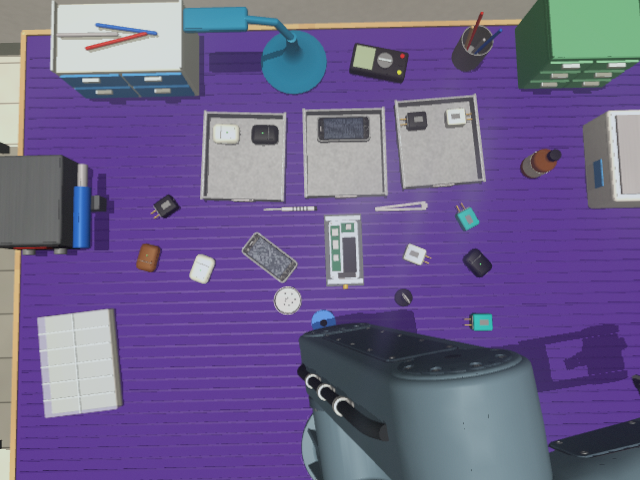

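View pics/scene0.png

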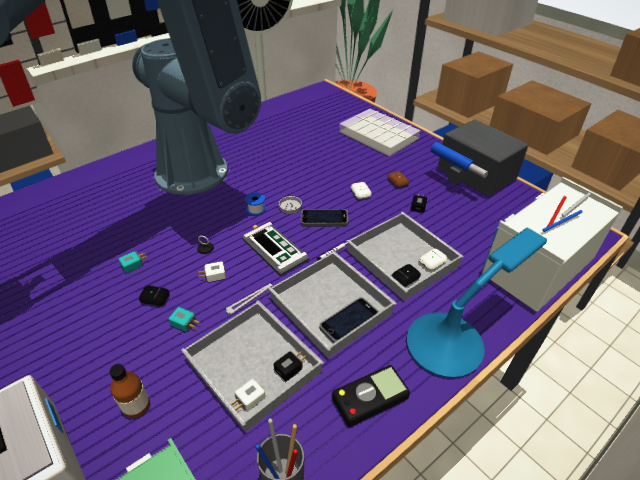

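View pics/wrist0.png

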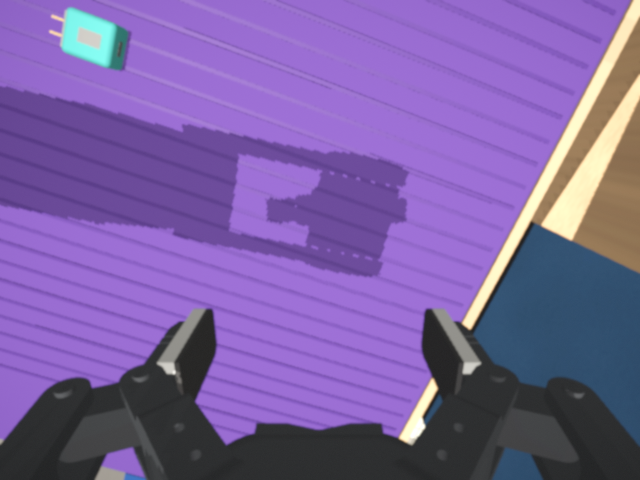

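```bash
python3 - <<'E'
import cv2
im=cv2.imread("pics/top0.png")
def crop(x0,y0,x1,y1,s): return cv2.resize(im[y0:y1,x0:x1],None,fx=s,fy=s,interpolation=cv2.INTER_CUBIC)
cv2.imwrite("pics/cropL.png",crop(130,185,310,295,4.4))
cv2.imwrite("pics/cropR.png",crop(370,190,510,295,5.5))
cv2.imwrite("pics/cropT.png",crop(190,85,500,215,2.58))
E
```

```text
(no output)
```

View pics/cropL.png

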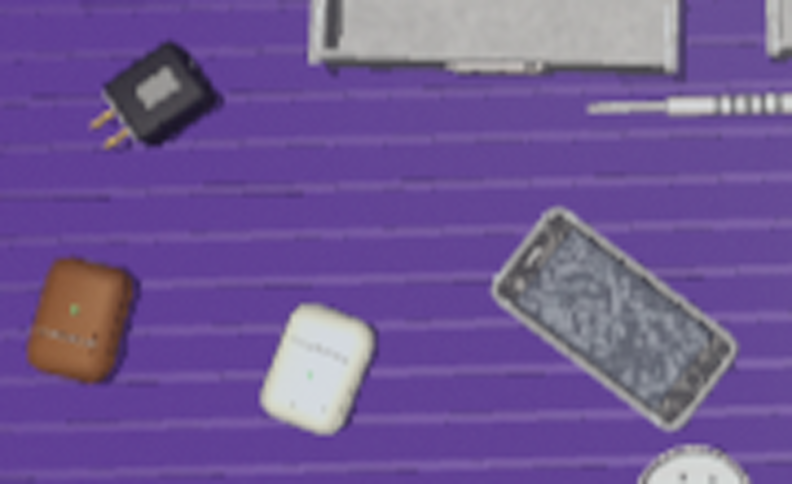

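View pics/cropR.png

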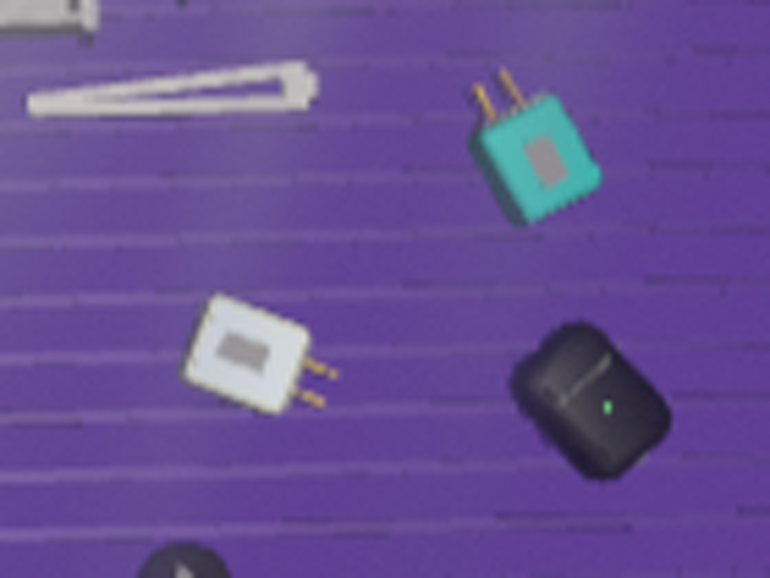

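View pics/cropT.png

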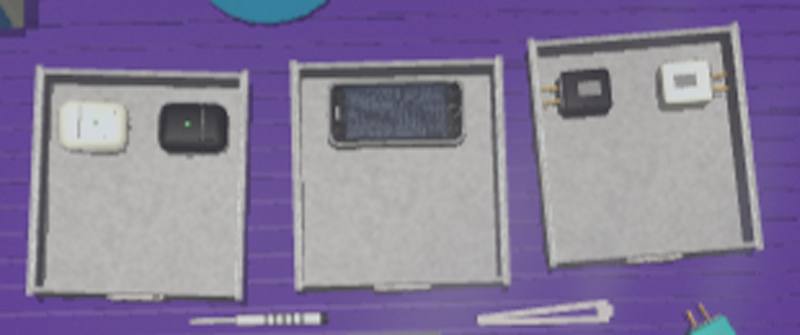

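```bash
cat > h.py <<'E'
import numpy as np, cv2
from scipy.spatial.transform import Rotation as Ro
from bench import telemetry, imaging
def K(c):
    f=240/np.tan(np.radians(c["vfov"]/2)); return np.array([[f,0,c["cx"]],[0,f,c["cy"]],[0,0,1]])
def p2w(c,uv,z):
    uv=np.array(uv,float).reshape(-1,1,2); n=cv2.undistortPoints(uv,K(c),np.array(c["distortion"])).reshape(-1,2)
    R=np.array(c["R"]);t=np.array(c["t"]); C=-R.T@t
    d=np.c_[n,np.ones(len(n))]@R
    return C+d*((z-C[2])/d[:,2])[:,None]
def w2p(c,X):
    return cv2.projectPoints(np.array(X,float).reshape(-1,3),cv2.Rodrigues(np.array(c["R"]))[0],np.array(c["t"]),K(c),np.array(c["distortion"]))[0].reshape(-1,2)
def boxpts(x,y,th,l,w,z):
    c,s=np.cos(th),np.sin(th)
    return np.array([[x+c*a-s*b,y+s*a+c*b,z] for a,b in((l/2,w/2),(-l/2,w/2),(-l/2,-w/2),(l/2,-w/2))])
E
python3 - <<'E'
from h import *
c=imaging.camera("top"); print("cam",-np.array(c["R"]).T@c["t"])
def L(p): return np.array(p)/4.4+[130,185]
def R(p): return np.array(p)/5.5+[370,190]
def T(p): return np.array(p)/2.58+[190,85]
def rep(n,uv,z):
    w=p2w(c,uv,z); m=w.mean(0)
    a=np.degrees(np.arctan2(*(w[1]-w[0])[[1,0]])); b=np.degrees(np.arctan2(*(w[2]-w[1])[[1,0]]))
    print(n,m.round(4),a.round(1),b.round(1),np.linalg.norm(np.diff(w,axis=0),axis=1).round(4))
rep("phone",L([(557,208),(735,347),(672,430),(493,290)]),.011)
rep("bchg",L([(104,95),(166,44),(208,88),(148,140)]),.026)
rep("wchg",R([(218,294),(310,328),(280,412),(184,378)]),.026)
for n,ce,l,f in(("web",(317,369),[(335,310),(298,428)],L),("beb",(592,400),[(545,350),(640,450)],R)):
    w=p2w(c,f([ce]+l),.012); print(n,w[0].round(4),np.degrees(np.arctan2(*(w[2]-w[1])[[1,0]])).round(1))
rep("Te",T([(38,66),(247,70),(243,299),(28,294)]),.034)
rep("Tp",T([(291,61),(501,58),(508,287),(296,290)]),.034)
rep("Tc",T([(529,40),(737,25),(762,248),(549,268)]),.034)
E
```

```text
cam [0.36518392 0.07465596 1.16981732]
phone [0.4238 0.1754 0.011 ] -129.2 141.6 [0.1177 0.0537 0.1181]
bchg [0.5456 0.4083 0.026 ] -51.0 -137.2 [0.0411 0.032  0.0406]
wchg [ 0.4226 -0.1541  0.026 ] -111.8 158.1 [0.0401 0.0368 0.0415]
web [0.4012 0.3292 0.012 ] 162.2
beb [ 0.4005 -0.2989  0.012 ] -138.6
Te [0.6564 0.2281 0.034 ] -92.4 178.0 [0.1858 0.2056 0.1882]
Tp [ 0.6585 -0.0014  0.034 ] -90.4 179.7 [0.1869 0.206  0.1858]
Tc [ 0.6795 -0.2192  0.034 ] -87.0 -176.7 [0.1865 0.2024 0.1886]
```

```bash
cat >> h.py <<'E'
def state():
    o=telemetry.get_obs(); q=o["eef_rot"]; R=Ro.from_quat([q[1],q[2],q[3],q[0]]); return o,np.array(o["eef_pos"]),R
def plan(wps,jaw,final_tilt=True):
    """wps: list of (x,y,z,n rows), jaw deg of tool y; turn spread over the first leg(s) rows at <=10deg"""
    o,p,R=state()
    y=R.as_matrix()[:,1]; cur=np.degrees(np.arctan2(y[1],y[0]))
    d=(jaw-cur+90)%180-90
    t=np.radians(cur+d)
    yv=np.array([np.cos(t),np.sin(t),0]); zv=np.array([0,0,-1.]); xv=np.cross(yv,zv)
    Rt=Ro.from_matrix(np.c_[xv,yv,zv])
    rv=(R.inv()*Rt).as_rotvec(); ang=np.degrees(np.linalg.norm(rv))
    n=int(sum(w[3] for w in wps)); k=max(1,int(np.ceil(ang/10)))
    print("t",round(float(o["time_s"]),2),"q",np.round(o["q"],2),"cur",p.round(4),"jaw",round(cur,1),"turn",round(ang,1),"over",k,"of",n)
    rows=[];i=0
    for w in wps:
        tgt=np.array(w[:3]); m=int(w[3]); st=(tgt-p)/m
        if np.linalg.norm(st)>.0625: print("LEG needs",np.ceil(np.linalg.norm(tgt-p)/.0625))
        for _ in range(m):
            s=R.inv().apply(st)/.2; r=rv/k/np.pi if i<k else np.zeros(3)
            rows.append([round(float(v),3)+0. for v in np.r_[s,r]]); 
            if i<k: R=R*Ro.from_rotvec(rv/k)
            i+=1
        p=tgt
    print(str([rows]).replace(" ",""))
E
python3 - <<'E'
from h import *
plan([(.30,-.30,.26,5),(.37,0,.24,6),(.41,.16,.19,4)],141.6)
E
```

```text
t 0.2 q [-1.44  0.18  1.61 -0.    1.35 -0.21] cur [ 0.1905 -0.5422  0.2307] jaw -70.6 turn 32.2 over 4 of 15
[[[0.184,-0.192,-0.029,0.0,0.0,-0.045],[0.209,-0.165,-0.029,0.0,0.0,-0.045],[0.23,-0.134,-0.029,0.0,0.0,-0.045],[0.246,-0.1,-0.029,0.0,0.0,-0.045],[0.258,-0.065,-0.029,0.0,0.0,0.0],[0.232,-0.11,0.017,0.0,0.0,0.0],[0.232,-0.11,0.017,0.0,0.0,0.0],[0.232,-0.11,0.017,0.0,0.0,0.0],[0.232,-0.11,0.017,0.0,0.0,0.0],[0.232,-0.11,0.017,0.0,0.0,0.0],[0.232,-0.11,0.017,0.0,0.0,0.0],[0.188,-0.085,0.062,0.0,0.0,0.0],[0.188,-0.085,0.062,0.0,0.0,0.0],[0.188,-0.085,0.062,0.0,0.0,0.0],[0.188,-0.085,0.062,0.0,0.0,0.0]]]
```

Candidates in the top picture:
- **Phone:** (270,257), the grey-cased one. Not the opened phone at (345,250), and not the tray phone at (344,129).
- **Chargers:** white (415,254) and black (165,207). The turquoise ones at (467,217) and (482,322) are decoys, and (415,120) and (457,117) are stock.
- **Earbuds:** white (202,268) and black (478,263). The brown one at (148,257) is a decoy, and (226,133) and (264,134) are stock.
- **Trays:** earbuds on the left (y≈0.23), phones in the middle (y≈0), chargers on the right (y≈-0.22).

The crops above confirm these choices, so I'll start with the phone.

```bash
python3 -m pendant '[[[0.184,-0.192,-0.029,0,0,-0.045],[0.209,-0.165,-0.029,0,0,-0.045],[0.23,-0.134,-0.029,0,0,-0.045],[0.246,-0.1,-0.029,0,0,-0.045],[0.258,-0.065,-0.029,0,0,0],[0.232,-0.11,0.017,0,0,0],[0.232,-0.11,0.017,0,0,0],[0.232,-0.11,0.017,0,0,0],[0.232,-0.11,0.017,0,0,0],[0.232,-0.11,0.017,0,0,0],[0.232,-0.11,0.017,0,0,0]]]' 0.15
python3 - <<'E'
from h import *
plan([(.415,.165,.19,5)],141.6)
E
```

```text
time_s: 1.58
eef_pos: [0.3651, 0.0165, 0.2401]
eef_rot: [0.001, 0.897, 0.441, 0.003]
wrist_force: [0.7, -0.5, 0.0]
opening: 0.851
t 1.57 q [-0.29 -0.35  2.08  0.    1.41  0.37] cur [0.3651 0.0165 0.2401] jaw -37.6 turn 0.8 over 1 of 5
[[[0.148,-0.051,0.051,0.001,-0.001,0.004],[0.147,-0.053,0.05,0.0,0.0,0.0],[0.147,-0.053,0.05,0.0,0.0,0.0],[0.147,-0.053,0.05,0.0,0.0,0.0],[0.147,-0.053,0.05,0.0,0.0,0.0]]]
```

```bash
python3 -m pendant '[[[0.148,-0.051,0.051,0,0,0.004],[0.147,-0.053,0.05,0,0,0],[0.147,-0.053,0.05,0,0,0],[0.147,-0.053,0.05,0,0,0],[0.147,-0.053,0.05,0,0,0]]]'
python3 - <<'E'
from h import *
c=imaging.camera("wrist"); o,p,R=state(); print(p)
im=c["pixels"].copy(); cv2.imwrite("pics/w1.png",im)
print("tcp px",w2p(c,[p,[p[0],p[1],0.0]]))
print("phone corners pred",w2p(c,boxpts(.4238,.1754,np.radians(51),.124,.06,.011)).round(0))
t=imaging.camera("top"); cv2.imwrite("pics/t1.png",t["pixels"])
E
```

```text
time_s: 2.2
eef_pos: [0.4158, 0.1721, 0.1898]
eef_rot: [0.002, 0.899, 0.437, 0.004]
wrist_force: [0.0, -0.5, -0.0]
opening: 0.848
[0.41581458 0.17449897 0.18857001]
tcp px [[312.73566778 306.72353546]
 [314.56768346 209.79846752]]
phone corners pred [[287. 135.]
 [289. 269.]
 [351. 270.]
 [357. 137.]]
```

View pics/w1.png

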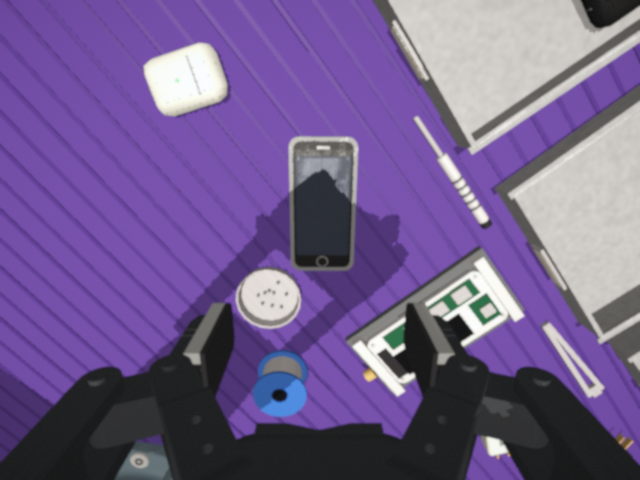

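```bash
python3 - <<'E'
from h import *
c=imaging.camera("wrist")
im=c["pixels"]; cv2.imwrite("pics/w2.png",cv2.resize(im[120:290,260:390],None,fx=3.5,fy=3.5,interpolation=cv2.INTER_CUBIC))
E
```

```text
(no output)
```

View pics/w2.png

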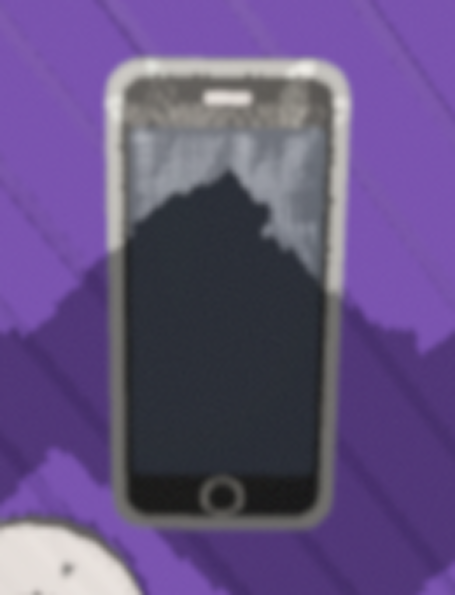

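```bash
python3 - <<'E'
from h import *
c=imaging.camera("wrist")
w=p2w(c,np.array([(105,60),(350,58),(336,526),(110,530)])/3.5+[260,120],.0105)
print(w.mean(0),np.linalg.norm(np.diff(w,axis=0),axis=1),np.degrees(np.arctan2(*(w[0]-w[3])[[1,0]])),np.degrees(np.arctan2(*(w[1]-w[2])[[1,0]])))
plan([(w.mean(0)[0],w.mean(0)[1],.03,6)],-38.5)
E
```

```text
[0.42456322 0.17220672 0.0105    ] [0.06022067 0.12444287 0.06240144] 51.26875915575567 52.265838417566336
t 2.4 q [ 0.13 -0.07  1.96 -0.    1.25  0.79] cur [0.4152 0.1711 0.1897] jaw -38.1 turn 0.6 over 1 of 6
[[[0.005,0.005,0.133,0.002,-0.002,0.002],[0.006,0.006,0.133,0.0,0.0,0.0],[0.006,0.006,0.133,0.0,0.0,0.0],[0.006,0.006,0.133,0.0,0.0,0.0],[0.006,0.006,0.133,0.0,0.0,0.0],[0.006,0.006,0.133,0.0,0.0,0.0]]]
```

```bash
python3 -m pendant '[[[0.005,0.005,0.133,0,0,0.002],[0.006,0.006,0.133,0,0,0],[0.006,0.006,0.133,0,0,0],[0.006,0.006,0.133,0,0,0],[0.006,0.006,0.133,0,0,0],[0.006,0.006,0.133,0,0,0],[0,0,0,0,0,0]]]'
python3 - <<'E'
from h import *
c=imaging.camera("wrist"); o,p,R=state(); print(p,o["wrist_force"])
im=c["pixels"].copy(); cv2.imwrite("pics/w3.png",im)
t=imaging.camera("scene"); cv2.imwrite("pics/s3.png",cv2.resize(t["pixels"][170:260,260:380],None,fx=6,fy=6))
plan([(.4245,.1728,.005,3)],-38.5)
E
```

```text
time_s: 3.28
eef_pos: [0.4298, 0.1659, 0.0306]
eef_rot: [0.004, 0.902, 0.432, 0.007]
wrist_force: [-0.4, 0.3, 0.2]
opening: 0.85
[0.43093159 0.16610922 0.03175062] [ 0.39991843 -0.54826213  0.63923585]
t 3.38 q [ 0.11  0.22  2.03 -0.    0.87  0.79] cur [0.4318 0.1664 0.0325] jaw -38.8 turn 1.2 over 1 of 3
[[[0.0,-0.017,0.046,0.005,-0.004,-0.002],[0.001,-0.016,0.046,0.0,0.0,0.0],[0.001,-0.016,0.046,0.0,0.0,0.0]]]
```

View pics/w3.png

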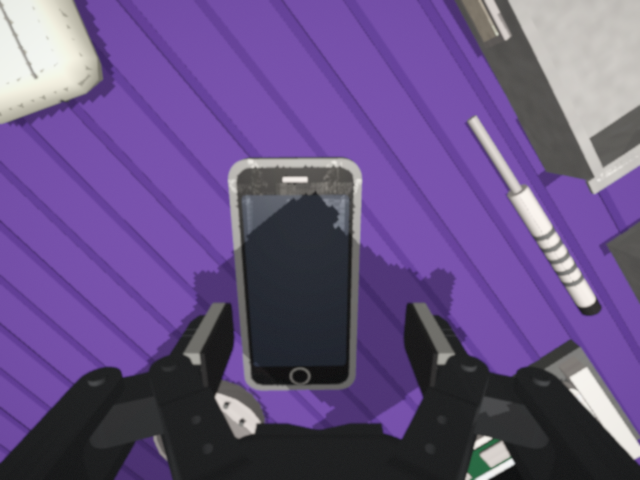

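View pics/s3.png

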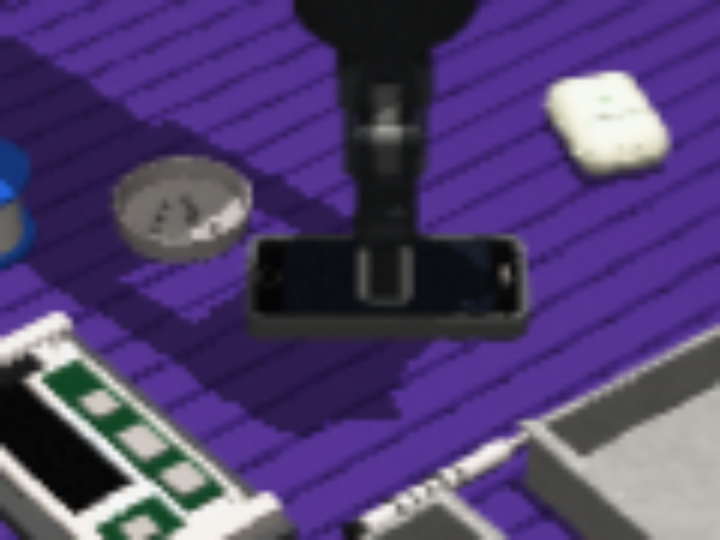

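```bash
python3 -m pendant '[[[0,-0.049,0.0,0.004,-0.004,-0.002],[0,0,0.05,0,0,0],[0,0,0.05,0,0,0],[0,0,0,0,0,0]]]'
python3 - <<'E'
from h import *
c=imaging.camera("wrist"); o,p,R=state(); print(p,o["wrist_force"])
cv2.imwrite("pics/w4.png",c["pixels"])
t=imaging.camera("scene"); cv2.imwrite("pics/s4.png",cv2.resize(t["pixels"][170:260,260:380],None,fx=6,fy=6))
plan([(.4245,.1728,.003,3)],-38.5)
E
```

```text
time_s: 3.88
eef_pos: [0.4258, 0.1732, 0.0141]
eef_rot: [0.003, 0.9, 0.435, 0.003]
wrist_force: [0.0, 0.1, -0.2]
opening: 0.846
[0.42605954 0.17323046 0.01444415] [-0.56553583  0.47902014  0.63449397]
t 3.98 q [ 0.13  0.26  2.03 -0.    0.84  0.8 ] cur [0.4263 0.1732 0.0147] jaw -38.4 turn 0.5 over 1 of 3
[[[-0.003,-0.002,0.02,0.002,-0.001,0.0],[-0.002,-0.002,0.02,0.0,0.0,0.0],[-0.002,-0.002,0.02,0.0,0.0,0.0]]]
```

View pics/w4.png

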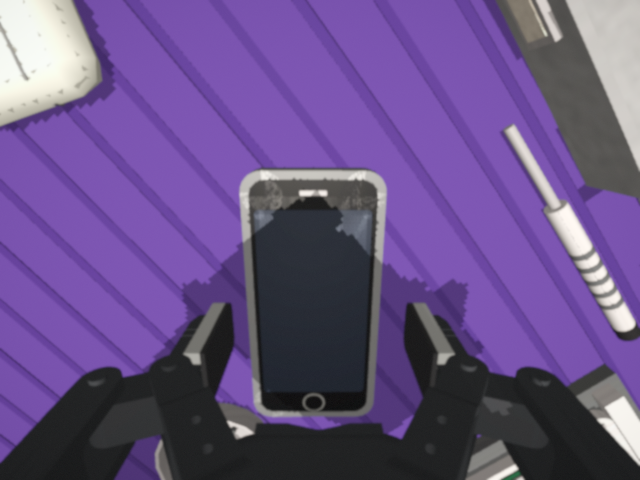

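View pics/s4.png

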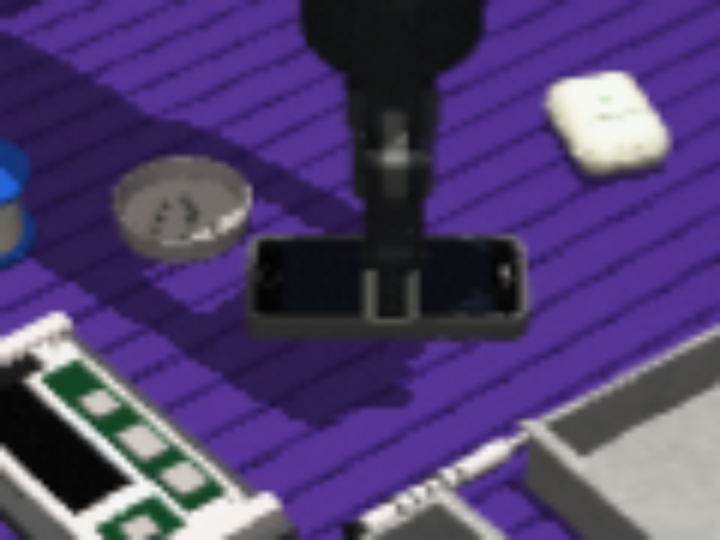

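```bash
python3 - <<'E'
from h import *
t=imaging.camera("scene"); o,p,R=state(); print(p, -np.array(t["R"]).T@t["t"])
a=np.radians(-38.5)
for s in(-1,1):
  for z in(0,.005,.01,.015,.02,.03):
    X=[p[0]+s*.036*np.cos(a),p[1]+s*.036*np.sin(a),z]
    print(s,z,((w2p(t,[X])[0]-[260,170])*6).round(0))
E
```

```text
[0.42651301 0.17322032 0.01491348] [ 1.13657061 -0.43435091  0.78652979]
-1 0 [385. 251.]
-1 0.005 [385. 243.]
-1 0.01 [386. 234.]
-1 0.015 [386. 225.]
-1 0.02 [386. 217.]
-1 0.03 [386. 199.]
1 0 [389. 356.]
1 0.005 [389. 347.]
1 0.01 [389. 339.]
1 0.015 [389. 330.]
1 0.02 [390. 321.]
1 0.03 [390. 303.]
```

```bash
python3 -m pendant '[[[-0.006,-0.004,0.04,0.002,-0.001,0],[0,0,0.037,0,0,0],[0,0,0,0,0,0]]]'
python3 -m pendant '[[[0,0,0,0,0,0],[0,0,0,0,0,0],[0,0,0,0,0,0]]]' 0.5
python3 - <<'E'
from h import *
t=imaging.camera("scene"); cv2.imwrite("pics/s5.png",cv2.resize(t["pixels"][170:260,260:380],None,fx=6,fy=6))
E
```

```text
time_s: 4.4
eef_pos: [0.4253, 0.1727, -0.0015]
eef_rot: [0.0, 0.9, 0.435, 0.0]
wrist_force: [-0.9, 0.2, 0.5]
opening: 0.855
time_s: 4.78
eef_pos: [0.4253, 0.1727, -0.001]
eef_rot: [0.0, 0.9, 0.435, 0.0]
wrist_force: [1.0, -0.1, -1.1]
opening: 0.68
```

View pics/s5.png

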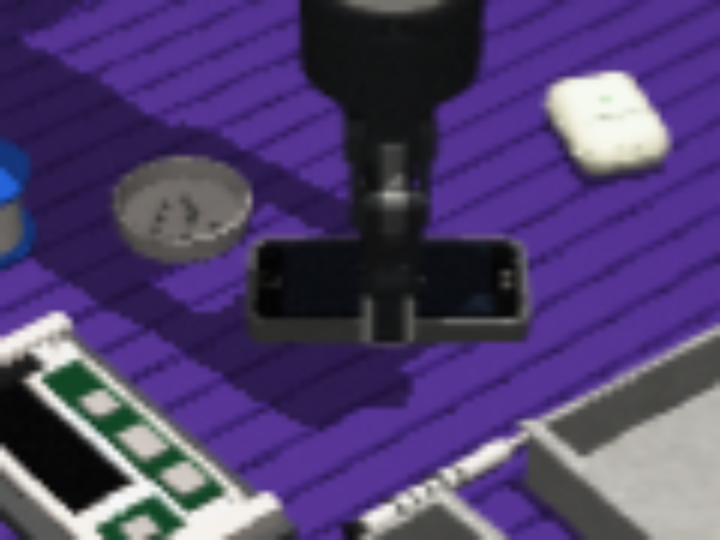

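```bash
python3 -m pendant '[[[0,0,-0.1,0,0,0],[0,0,-0.2,0,0,0],[0,0,-0.2,0,0,0],[0,0,0,0,0,0]]]'
python3 - <<'E'
from h import *
t=imaging.camera("scene"); cv2.imwrite("pics/s6.png",t["pixels"])
plan([(.625,0,.11,6)],-.4)
E
```

```text
time_s: 5.32
eef_pos: [0.424, 0.1725, 0.1004]
eef_rot: [-0.0, 0.9, 0.435, -0.001]
wrist_force: [-0.5, -0.5, -1.4]
opening: 0.683
t 5.38 q [ 0.13  0.09  2.   -0.    1.05  0.8 ] cur [0.4225 0.1723 0.0986] jaw -38.4 turn 38.0 over 4 of 6
[[[-0.008,0.221,-0.01,0.0,0.0,-0.053],[-0.044,0.217,-0.01,0.0,0.0,-0.053],[-0.079,0.207,-0.01,0.0,0.0,-0.053],[-0.112,0.191,-0.01,0.0,0.0,-0.053],[-0.142,0.17,-0.009,0.0,0.0,0.0],[-0.142,0.17,-0.009,0.0,0.0,0.0]]]
```

View pics/s6.png

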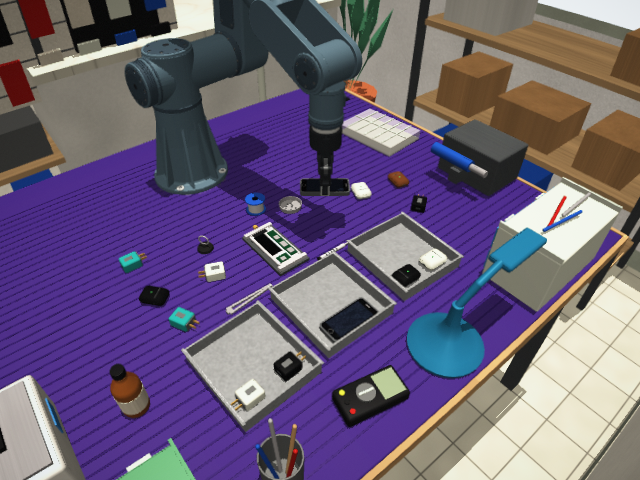

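Phone lifted level (about (325,185)). Carrying it to the phone tray.

```bash
python3 -m pendant '[[[-0.008,0.221,-0.01,0,0,-0.053],[-0.044,0.217,-0.01,0,0,-0.053],[-0.079,0.207,-0.01,0,0,-0.053],[-0.112,0.191,-0.01,0,0,-0.053],[-0.142,0.17,-0.009,0,0,0],[-0.142,0.17,-0.009,0,0,0],[0,0,0,0,0,0]]]'
python3 - <<'E'
from h import *
c=imaging.camera("wrist"); cv2.imwrite("pics/w7.png",c["pixels"])
t=imaging.camera("top"); cv2.imwrite("pics/t7.png",t["pixels"])
plan([(.625,0,.03,4)],-.4)
E
```

```text
time_s: 6.25
eef_pos: [0.6234, -0.0015, 0.0911]
eef_rot: [-0.011, 0.7, 0.714, -0.01]
wrist_force: [-0.7, 0.5, -0.7]
opening: 0.678
t 6.35 q [-0.19  0.45  1.56 -0.    1.16 -0.21] cur [0.6206 0.0009 0.0906] jaw 1.2 turn 2.4 over 1 of 4
[[[-0.001,0.008,0.076,-0.01,-0.001,0.009],[-0.001,0.005,0.076,0.0,0.0,0.0],[-0.001,0.005,0.076,0.0,0.0,0.0],[-0.001,0.005,0.076,0.0,0.0,0.0]]]
```

View pics/w7.png

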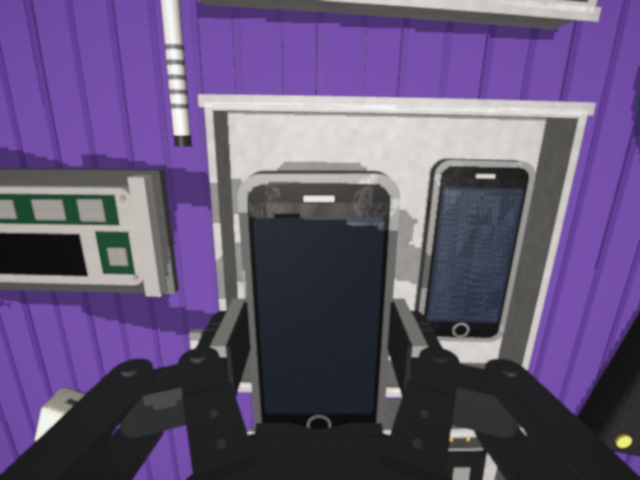

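View pics/t7.png

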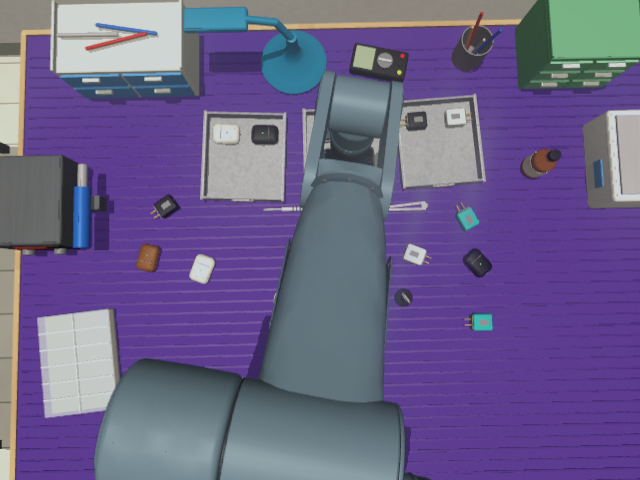

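```bash
python3 -m pendant '[[[-0.001,0.02,0.06,-0.01,-0.001,0.009],[-0.001,0.006,0.08,0,0,0],[-0.001,0.003,0.08,0,0,0],[-0.001,0.003,0.07,0,0,0],[0,0,0,0,0,0]]]'
python3 - <<'E'
from h import *
o,p,R=state();print(R.as_matrix()[:,2])
plan([(.625,0,.004,2)],-.4)
E
```

```text
time_s: 6.98
eef_pos: [0.6214, 0.004, 0.0257]
eef_rot: [-0.004, 0.708, 0.706, -0.002]
wrist_force: [-0.3, 0.6, -1.5]
opening: 0.678
[-0.00856651  0.00153213 -0.99996213]
t 6.97 q [-0.18  0.53  1.6  -0.    1.02 -0.18] cur [0.6214 0.004  0.0257] jaw -0.2 turn 0.5 over 1 of 2
[[[-0.01,0.009,0.054,-0.003,0.0,0.001],[-0.01,0.009,0.054,0.0,0.0,0.0]]]
```

```bash
python3 -m pendant '[[[-0.01,0.009,0.05,-0.003,0,0.001],[-0.01,0.009,0.04,0,0,0],[0,0,0,0,0,0]]]'
python3 - <<'E'
from h import *
o,p,R=state();print(R.as_matrix()[:,2])
plan([(.625,0,.003,1)],-.4)
t=imaging.camera("scene"); cv2.imwrite("pics/s8.png",cv2.resize(t["pixels"][230:370,250:410],None,fx=5,fy=5))
E
```

```text
time_s: 7.35
eef_pos: [0.6261, -0.0006, 0.0072]
eef_rot: [0.001, 0.71, 0.705, 0.001]
wrist_force: [0.4, -0.5, -0.4]
opening: 0.681
[ 0.00312288  0.00111172 -0.99999451]
t 7.35 q [-0.19  0.56  1.6   0.    0.98 -0.19] cur [ 6.261e-01 -6.000e-04  7.200e-03] jaw -0.4 turn 0.2 over 1 of 1
[[[0.003,-0.006,0.021,0.001,0.0,0.0]]]
```

View pics/s8.png

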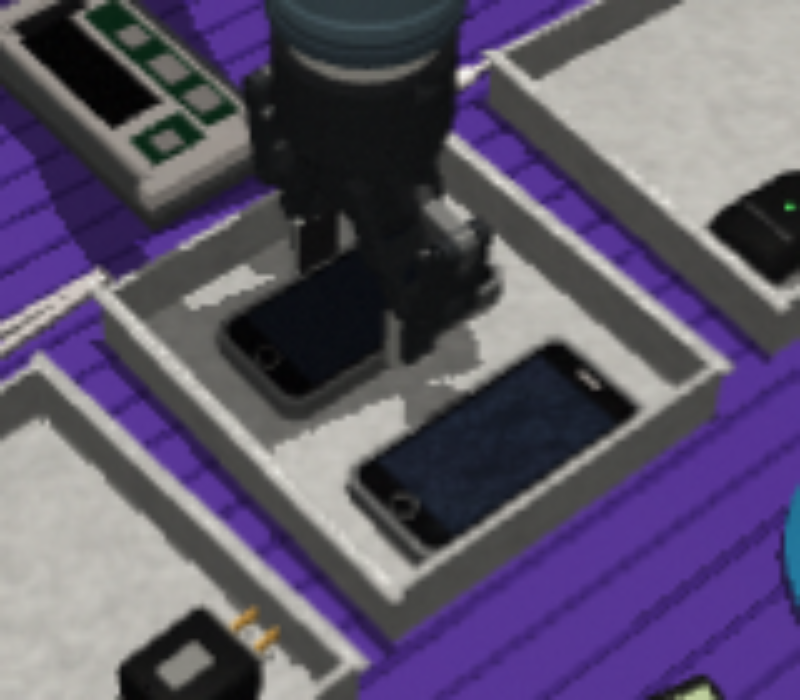

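```bash
python3 -m pendant '[[[0.002,-0.002,0.018,0,0,0],[0,0,0,0,0,0]]]'
python3 -m pendant '[[[0,0,0.006,0,0,0],[0,0,0,0,0,0]]]'
```

```text
time_s: 7.65
eef_pos: [0.6263, -0.0002, 0.0044]
eef_rot: [0.001, 0.71, 0.705, 0.002]
wrist_force: [0.7, 0.4, -1.8]
opening: 0.68
time_s: 7.9
eef_pos: [0.6266, -0.0002, 0.0035]
eef_rot: [0.002, 0.71, 0.705, 0.002]
wrist_force: [-0.2, -0.0, -1.3]
opening: 0.679
```

```bash
python3 -m pendant '[[[0,0,0.007,0,0,0],[0,0,0.003,0,0,0]]]'
python3 -m pendant '[[[0,0,0.005,0,0,0],[0,0,0,0,0,0]]]'
```

```text
time_s: 8.15
eef_pos: [0.6269, -0.0002, 0.0031]
eef_rot: [0.002, 0.71, 0.705, 0.002]
wrist_force: [-2.7, -0.9, 3.0]
opening: 0.677
time_s: 8.4
eef_pos: [0.6271, -0.0002, 0.0033]
eef_rot: [0.002, 0.709, 0.705, 0.002]
wrist_force: [-0.0, 0.2, -1.7]
opening: 0.676
```

```bash
python3 -m pendant '[[[0,0,0,0,0,0],[0,0,0,0,0,0],[0,0,-0.02,0,0,0],[0,0,-0.1,0,0,0],[0,0,-0.25,0,0,0],[0,0,-0.25,0,0,0]]]' 0.2
python3 - <<'E'
from h import *
t=imaging.camera("scene"); cv2.imwrite("pics/s9.png",cv2.resize(t["pixels"][230:370,250:410],None,fx=5,fy=5))
plan([(.50,-.09,.17,3),(.40,-.154,.17,2)],158)
E
```

```text
time_s: 9.15
eef_pos: [0.624, 0.0001, 0.1284]
eef_rot: [-0.001, 0.71, 0.705, 0.0]
wrist_force: [-0.2, -0.7, 0.3]
opening: 0.8
t 9.2 q [-0.19  0.38  1.55  0.    1.19 -0.18] cur [ 6.283e-01 -5.000e-04  1.366e-01] jaw -0.4 turn 21.6 over 3 of 5
[[[-0.151,-0.212,-0.058,0.001,0.0,0.04],[-0.176,-0.192,-0.057,0.001,0.0,0.04],[-0.199,-0.169,-0.056,0.001,0.0,0.04],[-0.242,-0.172,0.0,0.0,0.0,0.0],[-0.242,-0.172,0.0,0.0,0.0,0.0]]]
```

View pics/s9.png

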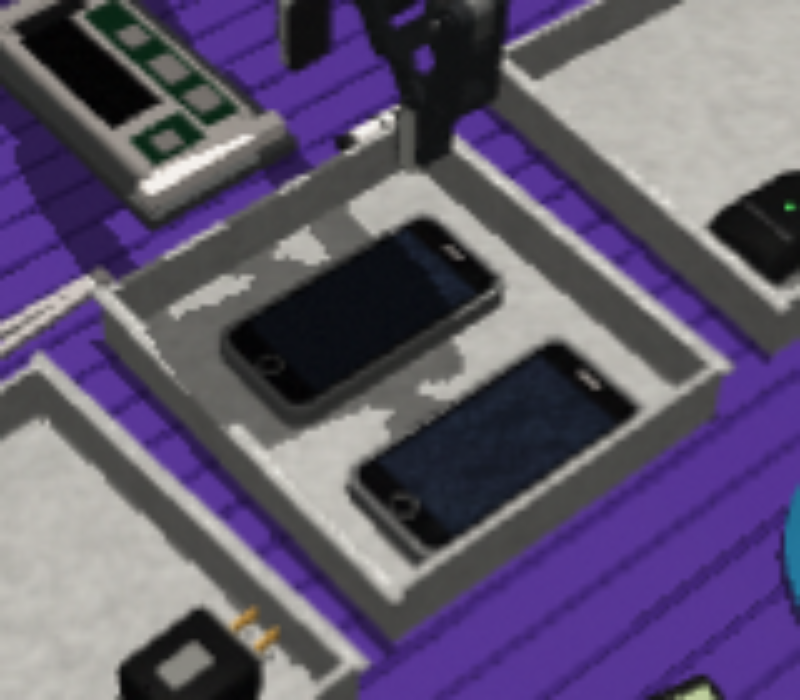

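The phone lies flat in its tray. Next is the white charger.

```bash
python3 -m pendant '[[[-0.151,-0.212,-0.058,0,0,0.04],[-0.176,-0.192,-0.057,0,0,0.04],[-0.199,-0.169,-0.05,0,0,0.04],[-0.22,-0.172,0,0,0,0],[-0.20,-0.16,0,0,0,0],[0,0,0,0,0,0]]]' 0.3
python3 - <<'E'
from h import *
c=imaging.camera("wrist"); cv2.imwrite("pics/w10.png",c["pixels"]); o,p,R=state(); print(p)
q=w2p(c,boxpts(.4226,-.1541,np.radians(-112),.044,.038,.026)); print(q.round())
u,v=(q.mean(0)).astype(int); print(u,v)
cv2.imwrite("pics/w10c.png",cv2.resize(c["pixels"][max(0,v-70):v+70,u-80:u+80],None,fx=5,fy=5,interpolation=cv2.INTER_CUBIC))
E
```

```text
time_s: 9.95
eef_pos: [0.4046, -0.1472, 0.1781]
eef_rot: [0.012, 0.832, 0.555, 0.009]
wrist_force: [0.5, 0.1, -0.9]
opening: 0.696
[ 0.40611175 -0.14697409  0.17857064]
[[356. 245.]
 [358. 194.]
 [312. 195.]
 [313. 245.]]
334 219
```

View pics/w10.png

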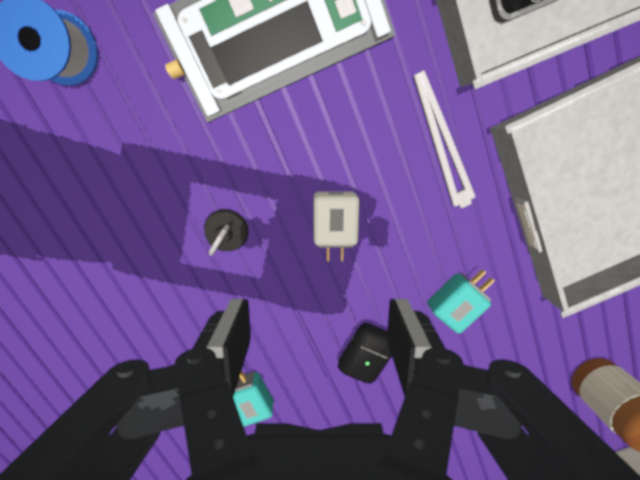

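View pics/w10c.png

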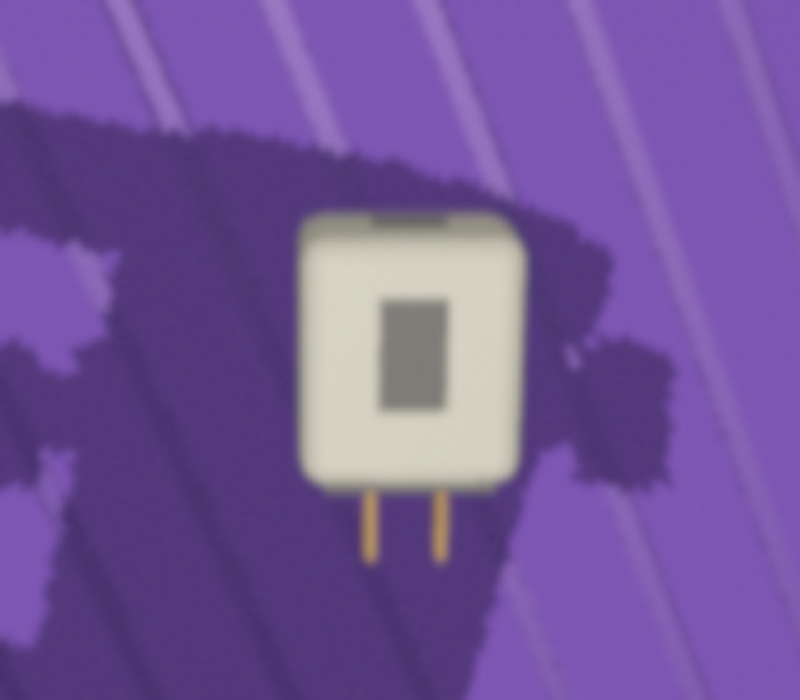

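```bash
python3 - <<'E'
from h import *
c=imaging.camera("wrist")
w=p2w(c,np.array([(300,235),(524,232),(518,488),(300,490)])/5+[254,149],.026)
print(w.mean(0),np.linalg.norm(np.diff(w,axis=0),axis=1),np.degrees(np.arctan2(*(w[3]-w[0])[[1,0]])),np.degrees(np.arctan2(*(w[2]-w[1])[[1,0]])))
m=w.mean(0)
plan([(m[0],m[1],.05,4)],158)
E
```

```text
[ 0.4249629  -0.15566222  0.026     ] [0.03727616 0.04513778 0.03797317] -112.73241414384673 -111.84456888811566
t 10.05 q [-0.63 -0.12  2.03  0.01  1.2  -0.24] cur [ 0.407  -0.1466  0.1785] jaw -22.5 turn 1.8 over 1 of 4
[[[-0.002,0.02,0.161,0.01,-0.001,-0.003],[-0.002,0.025,0.161,0.0,0.0,0.0],[-0.002,0.025,0.161,0.0,0.0,0.0],[-0.002,0.025,0.161,0.0,0.0,0.0]]]
```

```bash
python3 -m pendant '[[[-0.002,0.02,0.161,0.01,-0.001,-0.003],[-0.002,0.025,0.161,0,0,0],[-0.002,0.025,0.161,0,0,0],[-0.002,0.025,0.161,0,0,0],[0,0,0,0,0,0]]]'
python3 - <<'E'
from h import *
plan([(.425,-.1552,.05,1),(.425,-.1552,.003,3)],158)
E
```

```text
time_s: 10.68
eef_pos: [0.434, -0.1548, 0.0501]
eef_rot: [0.004, 0.827, 0.563, 0.001]
wrist_force: [0.5, -0.1, 1.0]
opening: 0.701
t 10.68 q [-0.6   0.18  2.02 -0.    0.92 -0.23] cur [ 0.434  -0.1548  0.0501] jaw -21.5 turn 0.7 over 1 of 4
[[[-0.018,-0.041,0.0,0.003,0.001,0.003],[0.0,0.0,0.078,0.0,0.0,0.0],[0.0,0.0,0.078,0.0,0.0,0.0],[0.0,0.0,0.078,0.0,0.0,0.0]]]
```

```bash
python3 -m pendant '[[[-0.018,-0.041,0,0.003,0.001,0.003],[0,0,0,0,0,0]]]'
python3 - <<'E'
from h import *
plan([(.425,-.1552,.004,3)],158)
c=imaging.camera("wrist"); cv2.imwrite("pics/w11.png",c["pixels"])
E
```

```text
time_s: 10.92
eef_pos: [0.4263, -0.1551, 0.0521]
eef_rot: [0.0, 0.829, 0.56, 0.001]
wrist_force: [0.9, 0.7, 0.4]
opening: 0.7
t 10.93 q [-0.61  0.17  2.04  0.    0.93 -0.23] cur [ 0.4263 -0.1551  0.0521] jaw -21.9 turn 0.1 over 1 of 3
[[[-0.001,-0.002,0.08,0.0,0.0,0.0],[-0.001,-0.002,0.08,0.0,0.0,0.0],[-0.001,-0.002,0.08,0.0,0.0,0.0]]]
```

View pics/w11.png

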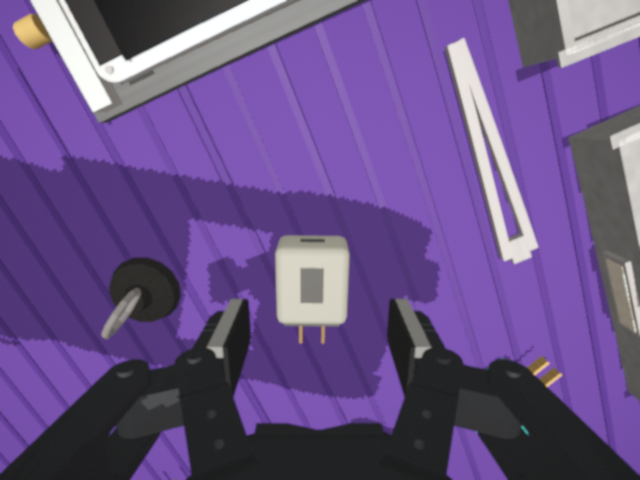

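Centred between the fingers (col 312 against 319). Descend, close and lift.

```bash
python3 -m pendant '[[[-0.001,-0.006,0.08,0,0,0],[-0.001,-0.006,0.08,0,0,0],[-0.001,-0.004,0.08,0,0,0],[0,0,0,0,0,0]]]'
python3 -m pendant '[[[0,0,0,0,0,0],[0,0,0,0,0,0],[0,0,0,0,0,0],[0,0,0,0,0,0]]]' 0.8
```

```text
time_s: 11.48
eef_pos: [0.4247, -0.1558, 0.0036]
eef_rot: [0.003, 0.829, 0.559, 0.002]
wrist_force: [-0.4, 0.4, -0.5]
opening: 0.704
time_s: 11.98
eef_pos: [0.4259, -0.1566, 0.005]
eef_rot: [0.004, 0.829, 0.559, 0.002]
wrist_force: [0.2, -0.6, -1.0]
opening: 0.431
```

```bash
python3 -m pendant '[[[0,0,-0.12,0,0,0],[0,0,-0.25,0,0,0],[0,0,-0.2,0,0,0],[0,0,0,0,0,0]]]'
python3 - <<'E'
from h import *
t=imaging.camera("scene"); cv2.imwrite("pics/s12.png",t["pixels"])
plan([(.6464,-.2531,.11,5)],3.2)
E
```

```text
time_s: 12.48
eef_pos: [0.4244, -0.1558, 0.122]
eef_rot: [0.004, 0.829, 0.559, 0.002]
wrist_force: [-0.1, 0.2, -0.2]
opening: 0.434
t 12.53 q [-0.62  0.04  2.01  0.    1.09 -0.23] cur [ 0.4233 -0.155   0.1203] jaw -22.0 turn 25.2 over 3 of 5
[[[-0.007,0.244,0.012,0.001,0.0,-0.047],[-0.043,0.24,0.011,0.001,0.0,-0.047],[-0.077,0.231,0.011,0.001,0.0,-0.047],[-0.11,0.217,0.01,0.0,0.0,0.0],[-0.11,0.217,0.01,0.0,0.0,0.0]]]
```

View pics/s12.png

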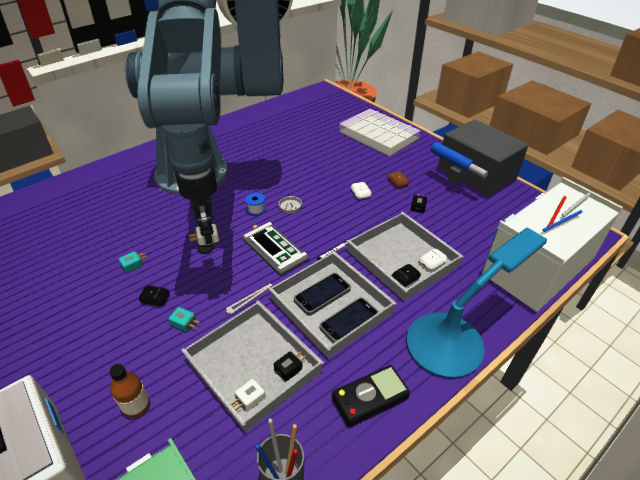

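```bash
python3 -m pendant '[[[-0.007,0.244,0.005,0,0,-0.047],[-0.043,0.24,0.005,0,0,-0.047],[-0.077,0.231,0.005,0,0,-0.047],[-0.11,0.217,0.005,0,0,0],[-0.11,0.217,0.005,0,0,0],[0,0,0,0,0,0]]]'
python3 - <<'E'
from h import *
plan([(.6464,-.2531,.11,1),(.6464,-.2531,.035,2)],3.2)
c=imaging.camera("wrist"); cv2.imwrite("pics/w13.png",c["pixels"])
E
```

```text
time_s: 13.28
eef_pos: [0.6464, -0.2491, 0.0993]
eef_rot: [-0.007, 0.681, 0.732, -0.001]
wrist_force: [-0.6, 0.3, -1.0]
opening: 0.432
t 13.28 q [-0.54  0.57  1.36  0.    1.22 -0.61] cur [ 0.6464 -0.2491  0.0993] jaw 4.2 turn 1.3 over 1 of 3
[[[-0.02,-0.002,-0.053,-0.004,-0.003,0.005],[0.0,0.0,0.188,0.0,0.0,0.0],[0.0,0.0,0.188,0.0,0.0,0.0]]]
```

View pics/w13.png

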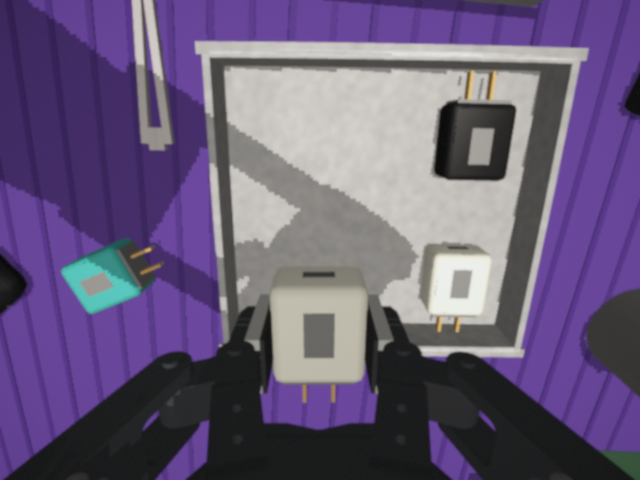

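```bash
python3 -m pendant '[[[-0.02,-0.002,0.1,-0.004,-0.003,0.005],[0,0,0.13,0,0,0],[0,0,0.1,0,0,0],[0,0,0,0,0,0]]]'
python3 - <<'E'
from h import *
plan([(.6464,-.2531,.014,2)],3.2)
E
```

```text
time_s: 13.82
eef_pos: [0.6387, -0.2487, 0.0264]
eef_rot: [-0.005, 0.687, 0.727, -0.001]
wrist_force: [-0.5, -0.2, -0.4]
opening: 0.434
t 13.82 q [-0.54  0.65  1.41  0.    1.09 -0.6 ] cur [ 0.6387 -0.2487  0.0264] jaw 3.3 turn 0.6 over 1 of 2
[[[-0.012,0.019,0.031,-0.003,-0.002,0.0],[-0.012,0.019,0.031,0.0,0.0,0.0]]]
```

```bash
python3 -m pendant '[[[-0.012,0.02,0.035,-0.003,-0.002,0],[-0.01,0.019,0.035,0,0,0],[0,0,0,0,0,0]]]'
python3 -m pendant '[[[0,0,0.015,0,0,0],[0,0,0,0,0,0]]]'
python3 -m pendant '[[[0,0,0.01,0,0,0],[0,0,0,0,0,0]]]'
```

```text
time_s: 14.2
eef_pos: [0.6484, -0.2535, 0.0137]
eef_rot: [0.003, 0.687, 0.727, 0.001]
wrist_force: [-0.3, -0.3, -0.3]
opening: 0.431
time_s: 14.45
eef_pos: [0.649, -0.2538, 0.0114]
eef_rot: [0.003, 0.686, 0.727, 0.001]
wrist_force: [0.4, -0.2, -0.8]
opening: 0.432
time_s: 14.7
eef_pos: [0.6492, -0.2539, 0.0096]
eef_rot: [0.004, 0.687, 0.727, 0.001]
wrist_force: [0.4, 0.3, 0.9]
opening: 0.43
```

```bash
python3 -m pendant '[[[0,0,0.01,0,0,0],[0,0,0,0,0,0]]]'
python3 -m pendant '[[[0,0,0.01,0,0,0],[0,0,0,0,0,0]]]'
```

```text
time_s: 14.95
eef_pos: [0.6496, -0.2542, 0.0081]
eef_rot: [0.004, 0.687, 0.727, 0.001]
wrist_force: [1.0, -0.2, 0.2]
opening: 0.428
time_s: 15.2
eef_pos: [0.6498, -0.2543, 0.0085]
eef_rot: [0.004, 0.686, 0.727, 0.001]
wrist_force: [-0.2, 0.7, -0.3]
opening: 0.432
```

```bash
python3 -m pendant '[[[0,0,0,0,0,0],[0,0,0,0,0,0],[0,0,-0.03,0,0,0],[0,0,-0.15,0,0,0],[0,0,-0.28,0,0,0],[0,0,-0.25,0,0,0],[0,0,0,0,0,0]]]' 0.35
python3 - <<'E'
from h import *
t=imaging.camera("scene"); cv2.imwrite("pics/s14.png",cv2.resize(t["pixels"][280:440,170:330],None,fx=4,fy=4))
plan([(.535,.408,.17,12)],39)
E
```

```text
time_s: 16.08
eef_pos: [0.6484, -0.2536, 0.1541]
eef_rot: [0.003, 0.687, 0.727, 0.001]
wrist_force: [-0.0, -0.1, 0.5]
opening: 0.655
t 16.12 q [-0.54  0.51  1.34 -0.    1.29 -0.6 ] cur [ 0.647  -0.2528  0.1512] jaw 3.3 turn 35.7 over 4 of 12
[[[0.278,-0.031,-0.008,0.0,0.0,-0.05],[0.279,0.013,-0.008,0.0,0.0,-0.05],[0.274,0.056,-0.008,0.0,0.0,-0.05],[0.262,0.098,-0.008,0.0,0.0,-0.05],[0.243,0.137,-0.008,0.0,0.0,0.0],[0.243,0.137,-0.008,0.0,0.0,0.0],[0.243,0.137,-0.008,0.0,0.0,0.0],[0.243,0.137,-0.008,0.0,0.0,0.0],[0.243,0.137,-0.008,0.0,0.0,0.0],[0.243,0.137,-0.008,0.0,0.0,0.0],[0.243,0.137,-0.008,0.0,0.0,0.0],[0.243,0.137,-0.008,0.0,0.0,0.0]]]
```

View pics/s14.png

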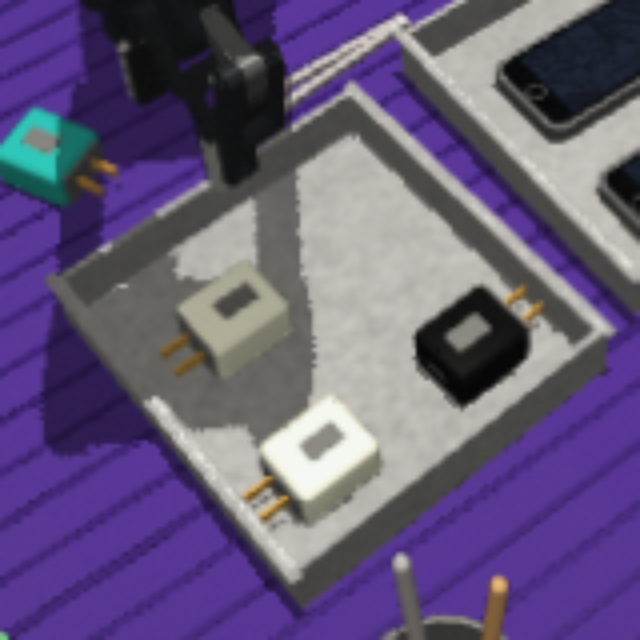

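The white charger lies flat in its tray, next to the stock. On to the black charger.

```bash
python3 -m pendant '[[[0.278,-0.031,-0.008,0,0,-0.05],[0.279,0.013,-0.008,0,0,-0.05],[0.274,0.056,-0.008,0,0,-0.05],[0.262,0.098,-0.008,0,0,-0.05],[0.243,0.137,-0.008,0,0,0],[0.243,0.137,-0.008,0,0,0],[0.243,0.137,-0.008,0,0,0],[0.243,0.137,-0.008,0,0,0],[0.243,0.137,-0.008,0,0,0],[0.243,0.137,-0.008,0,0,0],[0.243,0.137,-0.008,0,0,0],[0.2,0.12,-0.008,0,0,0]]]' 0.3
python3 - <<'E'
from h import *
plan([(.540,.408,.16,2)],39)
E
```

```text
time_s: 17.62
eef_pos: [0.5114, 0.4123, 0.1512]
eef_rot: [-0.012, 0.422, 0.906, -0.007]
wrist_force: [1.2, -0.7, -1.3]
opening: 0.702
t 17.62 q [ 0.49  0.45  1.43  0.01  1.29 -0.21] cur [0.5114 0.4123 0.1512] jaw 40.0 turn 1.9 over 1 of 2
[[[-0.054,0.047,-0.024,-0.008,-0.005,0.006],[-0.053,0.049,-0.022,0.0,0.0,0.0]]]
```

```bash
python3 -m pendant '[[[-0.054,0.05,-0.03,-0.008,-0.005,0.006],[-0.053,0.05,-0.022,0,0,0],[0,0,0,0,0,0]]]'
python3 - <<'E'
from h import *
c=imaging.camera("wrist"); o,p,R=state(); print(p)
q=w2p(c,boxpts(.5456,.4083,np.radians(129),.044,.038,.026)); print(q.round())
u,v=(q.mean(0)).astype(int); print(u,v)
cv2.imwrite("pics/w15c.png",cv2.resize(c["pixels"][v-70:v+70,u-80:u+80],None,fx=5,fy=5,interpolation=cv2.INTER_CUBIC))
E
```

```text
time_s: 18.0
eef_pos: [0.5391, 0.4094, 0.1572]
eef_rot: [-0.002, 0.429, 0.903, -0.002]
wrist_force: [-0.8, -0.4, 0.1]
opening: 0.699
[0.53846246 0.40922462 0.15679998]
[[300. 206.]
 [300. 259.]
 [347. 259.]
 [349. 206.]]
324 232
```

View pics/w15c.png

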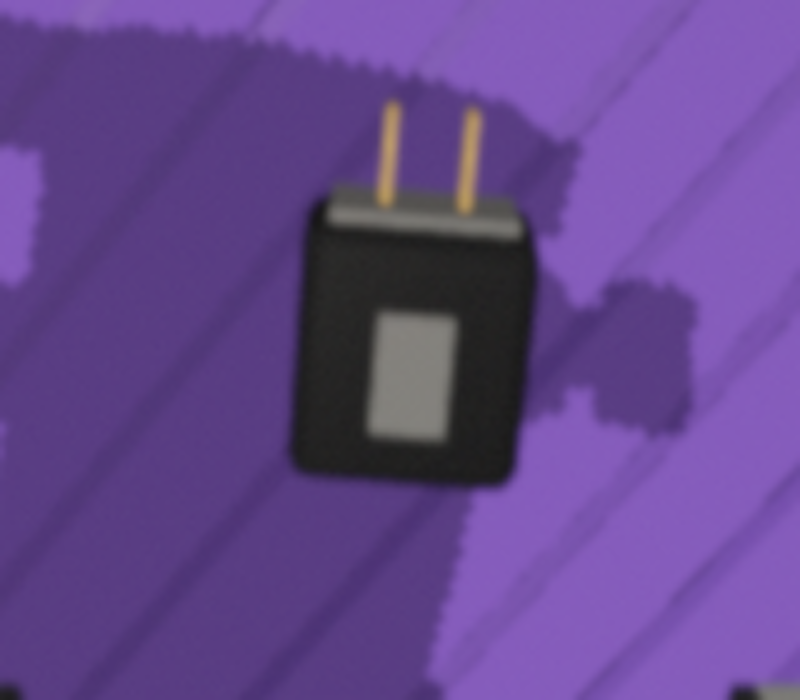

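```bash
python3 - <<'E'
from h import *
c=imaging.camera("wrist")
f=lambda a:p2w(c,np.array(a)/5+[244,162],.026)
w=f([(312,218),(535,236),(514,487),(292,473)])
print(w.mean(0),f([(412,377)]),np.linalg.norm(np.diff(w,axis=0),axis=1),[np.degrees(np.arctan2(*(w[a]-w[b])[[1,0]])) for a,b in((0,3),(1,2),(0,1),(3,2))])
m=w.mean(0)
plan([(m[0],m[1],.05,3)],34.5)
E
```

```text
[0.54641871 0.40938455 0.026     ] [[0.54846596 0.40662206 0.026     ]] [0.0347193  0.04182623 0.0361253 ] [np.float64(124.19137011816738), np.float64(126.10658860417503), np.float64(-145.44424112897718), np.float64(-144.541025043447)]
t 18.1 q [ 0.47  0.47  1.39  0.    1.29 -0.21] cur [0.5381 0.4094 0.1568] jaw 39.2 turn 4.7 over 1 of 3
[[[-0.009,0.012,0.178,-0.002,-0.001,0.026],[-0.008,0.011,0.178,0.0,0.0,0.0],[-0.008,0.011,0.178,0.0,0.0,0.0]]]
```

```bash
python3 -m pendant '[[[-0.009,0.016,0.178,-0.002,-0.001,0.024],[-0.007,0.016,0.178,0,0,0],[-0.007,0.011,0.178,0,0,0],[0,0,0,0,0,0]]]'
python3 - <<'E'
from h import *
plan([(.547,.4085,.05,1),(.547,.4085,.003,3)],35)
E
```

```text
time_s: 18.6
eef_pos: [0.5492, 0.4072, 0.0483]
eef_rot: [0.001, 0.466, 0.885, 0.0]
wrist_force: [-0.8, -0.1, -0.6]
opening: 0.7
t 18.6 q [ 0.47  0.61  1.42 -0.    1.11 -0.13] cur [0.5492 0.4072 0.0483] jaw 34.4 turn 0.6 over 1 of 4
[[[0.012,-0.005,-0.008,0.0,0.0,-0.003],[0.0,0.0,0.078,0.0,0.0,0.0],[0.0,0.0,0.078,0.0,0.0,0.0],[0.0,0.0,0.078,0.0,0.0,0.0]]]
```

```bash
python3 -m pendant '[[[0.012,-0.005,0,0,0,-0.003],[0,0,0,0,0,0]]]'
python3 - <<'E'
from h import *
plan([(.547,.4085,.004,3)],35)
c=imaging.camera("wrist"); cv2.imwrite("pics/w16.png",c["pixels"])
E
```

```text
time_s: 18.85
eef_pos: [0.5485, 0.4088, 0.0515]
eef_rot: [0.002, 0.462, 0.887, 0.002]
wrist_force: [0.4, -0.5, -0.2]
opening: 0.7
t 18.85 q [ 0.47  0.6   1.43 -0.    1.11 -0.14] cur [0.5485 0.4088 0.0515] jaw 34.9 turn 0.3 over 1 of 3
[[[0.001,-0.003,0.079,0.002,0.0,0.0],[0.001,-0.002,0.079,0.0,0.0,0.0],[0.001,-0.002,0.079,0.0,0.0,0.0]]]
```

View pics/w16.png

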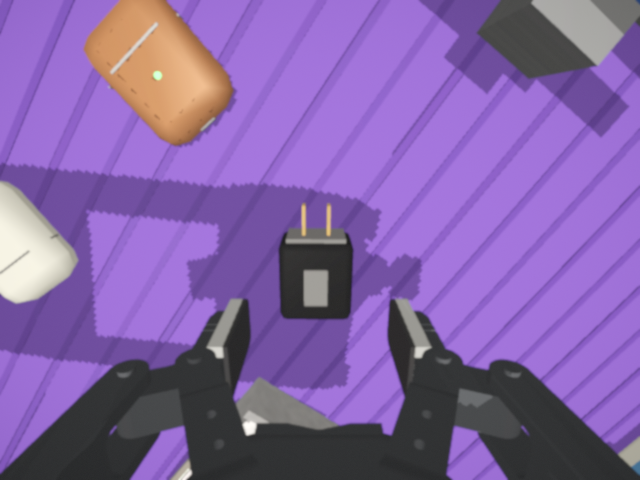

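```bash
python3 -m pendant '[[[0.001,-0.003,0.079,0,0,0],[0.001,-0.002,0.079,0,0,0],[0.001,-0.002,0.079,0,0,0],[0,0,0,0,0,0]]]'
python3 -m pendant '[[[0,0,0,0,0,0],[0,0,0,0,0,0],[0,0,0,0,0,0],[0,0,0,0,0,0]]]' 0.8
```

```text
time_s: 19.4
eef_pos: [0.5479, 0.4092, 0.0024]
eef_rot: [0.003, 0.462, 0.887, 0.003]
wrist_force: [-0.7, 0.4, 0.1]
opening: 0.701
time_s: 19.9
eef_pos: [0.5487, 0.4096, 0.0032]
eef_rot: [0.003, 0.462, 0.887, 0.003]
wrist_force: [0.3, 0.2, -1.1]
opening: 0.434
```

```bash
python3 -m pendant '[[[0,0,-0.12,0,0,0],[0,0,-0.28,0,0,0],[0,0,-0.28,0,0,0],[0,0,0,0,0,0]]]'
python3 - <<'E'
from h import *
plan([(.645,-.1893,.13,11)],3.2)
E
```

```text
time_s: 20.4
eef_pos: [0.5482, 0.4096, 0.1486]
eef_rot: [0.004, 0.462, 0.887, 0.005]
wrist_force: [0.2, -0.8, -0.9]
opening: 0.439
t 20.4 q [ 0.47  0.48  1.39 -0.    1.26 -0.14] cur [0.5482 0.4096 0.1486] jaw 34.9 turn 31.8 over 4 of 11
[[[-0.248,-0.12,0.008,0.001,0.0,0.044],[-0.262,-0.084,0.008,0.001,0.0,0.044],[-0.272,-0.047,0.008,0.001,0.0,0.044],[-0.276,-0.009,0.008,0.001,0.0,0.044],[-0.274,0.029,0.008,0.0,0.0,0.0],[-0.274,0.029,0.008,0.0,0.0,0.0],[-0.274,0.029,0.008,0.0,0.0,0.0],[-0.274,0.029,0.008,0.0,0.0,0.0],[-0.274,0.029,0.008,0.0,0.0,0.0],[-0.274,0.029,0.008,0.0,0.0,0.0],[-0.274,0.029,0.008,0.0,0.0,0.0]]]
```

```bash
python3 -m pendant '[[[-0.248,-0.12,0.004,0,0,0.044],[-0.262,-0.084,0.004,0,0,0.044],[-0.272,-0.047,0.004,0,0,0.044],[-0.276,-0.009,0.004,0,0,0.044],[-0.274,0.029,0.004,0,0,0],[-0.274,0.029,0.004,0,0,0],[-0.274,0.029,0.004,0,0,0],[-0.274,0.029,0.004,0,0,0],[-0.274,0.029,0.004,0,0,0],[-0.274,0.029,0.004,0,0,0],[-0.22,0.029,0.004,0,0,0],[0,0,0,0,0,0]]]'
python3 - <<'E'
from h import *
plan([(.645,-.1893,.09,2)],3.2)
c=imaging.camera("wrist"); cv2.imwrite("pics/w17.png",c["pixels"])
E
```

```text
time_s: 21.9
eef_pos: [0.6391, -0.1963, 0.1444]
eef_rot: [0.004, 0.692, 0.721, 0.009]
wrist_force: [0.1, 1.4, -1.4]
opening: 0.434
t 21.9 q [-0.48  0.45  1.44  0.02  1.24 -0.53] cur [ 0.6391 -0.1963  0.1444] jaw 2.4 turn 1.4 over 1 of 2
[[[0.016,0.013,0.136,0.006,-0.002,-0.005],[0.017,0.016,0.136,0.0,0.0,0.0]]]
```

View pics/w17.png

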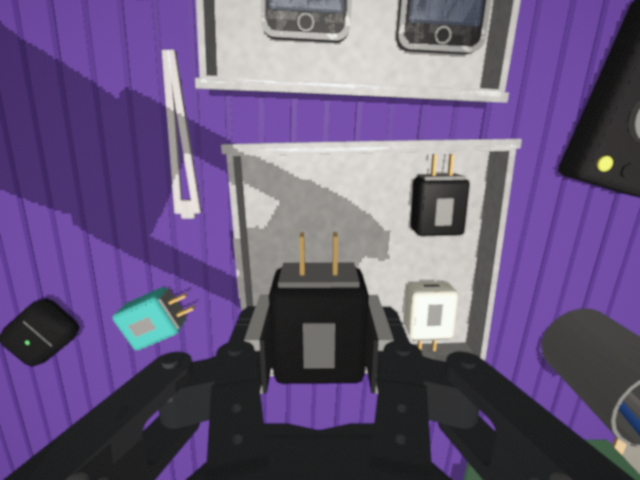

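```bash
python3 -m pendant '[[[0.016,0.013,0.14,0.006,-0.002,-0.005],[0.017,0.018,0.18,0,0,0],[0,0.005,0.18,0,0,0],[0,0,0,0,0,0]]]'
python3 - <<'E'
from h import *
plan([(.646,-.1893,.012,2)],3.2)
E
```

```text
time_s: 22.45
eef_pos: [0.646, -0.1814, 0.0438]
eef_rot: [-0.001, 0.685, 0.729, 0.0]
wrist_force: [-0.3, 0.5, -1.0]
opening: 0.43
t 22.45 q [-0.45  0.59  1.46  0.    1.09 -0.51] cur [ 0.646  -0.1814  0.0438] jaw 3.6 turn 0.4 over 1 of 2
[[[-0.02,-0.001,0.079,0.0,0.0,0.002],[-0.02,-0.001,0.079,0.0,0.0,0.0]]]
```

```bash
python3 -m pendant '[[[-0.03,0.002,0.06,0,0,0.002],[-0.01,0.002,0.07,0,0,0],[0,0,0.025,0,0,0],[0,0,0,0,0,0]]]'
python3 -m pendant '[[[0,0,0.01,0,0,0],[0,0,0,0,0,0]]]'
```

```text
time_s: 22.95
eef_pos: [0.6499, -0.1897, 0.0156]
eef_rot: [0.002, 0.686, 0.727, 0.001]
wrist_force: [0.9, -0.7, -0.1]
opening: 0.432
time_s: 23.2
eef_pos: [0.6505, -0.1901, 0.0145]
eef_rot: [0.003, 0.687, 0.727, 0.001]
wrist_force: [-0.5, 0.1, -1.3]
opening: 0.432
```

```bash
python3 -m pendant '[[[0,0,0.02,0,0,0],[0,0,0,0,0,0]]]'
python3 -m pendant '[[[0,0,0.016,0,0,0],[0,0,0,0,0,0]]]'
python3 -m pendant '[[[0,0,0.01,0,0,0],[0,0,0,0,0,0]]]'
python3 -m pendant '[[[0,0,0.008,0,0,0],[0,0,0,0,0,0]]]'
```

```text
time_s: 23.45
eef_pos: [0.6507, -0.1902, 0.0106]
eef_rot: [0.003, 0.687, 0.727, 0.001]
wrist_force: [0.1, 0.1, -0.9]
opening: 0.43
time_s: 23.7
eef_pos: [0.6507, -0.1902, 0.0072]
eef_rot: [0.003, 0.687, 0.727, 0.001]
wrist_force: [0.2, -0.2, -1.3]
opening: 0.432
time_s: 23.95
eef_pos: [0.6513, -0.1905, 0.0064]
eef_rot: [0.003, 0.687, 0.727, 0.002]
wrist_force: [-0.1, -0.3, -0.9]
opening: 0.429
time_s: 24.2
eef_pos: [0.6517, -0.1906, 0.0064]
eef_rot: [0.004, 0.686, 0.727, 0.002]
wrist_force: [-0.5, -0.2, -0.9]
opening: 0.432
```

```bash
python3 -m pendant '[[[0,0,0,0,0,0],[0,0,0,0,0,0],[0,0,-0.03,0,0,0],[0,0,-0.15,0,0,0],[0,0,-0.28,0,0,0],[0,0,-0.28,0,0,0],[0,0,0,0,0,0]]]' 0.35
python3 - <<'E'
from h import *
t=imaging.camera("scene"); cv2.imwrite("pics/s18.png",cv2.resize(t["pixels"][280:440,170:330],None,fx=4,fy=4))
plan([(.395,-.299,.17,6)],-48.6)
E
```

```text
time_s: 25.08
eef_pos: [0.6504, -0.1902, 0.1585]
eef_rot: [0.003, 0.687, 0.727, 0.001]
wrist_force: [-0.2, -0.0, -0.0]
opening: 0.651
t 25.12 q [-0.46  0.47  1.4   0.    1.28 -0.52] cur [ 0.6487 -0.1894  0.1554] jaw 3.3 turn 51.9 over 6 of 6
[[[-0.079,-0.216,-0.013,0.0,0.0,0.048],[-0.111,-0.202,-0.012,0.0,0.0,0.048],[-0.14,-0.183,-0.012,0.0,0.0,0.048],[-0.166,-0.16,-0.012,0.0,0.0,0.048],[-0.188,-0.133,-0.012,0.0,0.0,0.048],[-0.206,-0.103,-0.012,0.0,0.0,0.048]]]
```

View pics/s18.png

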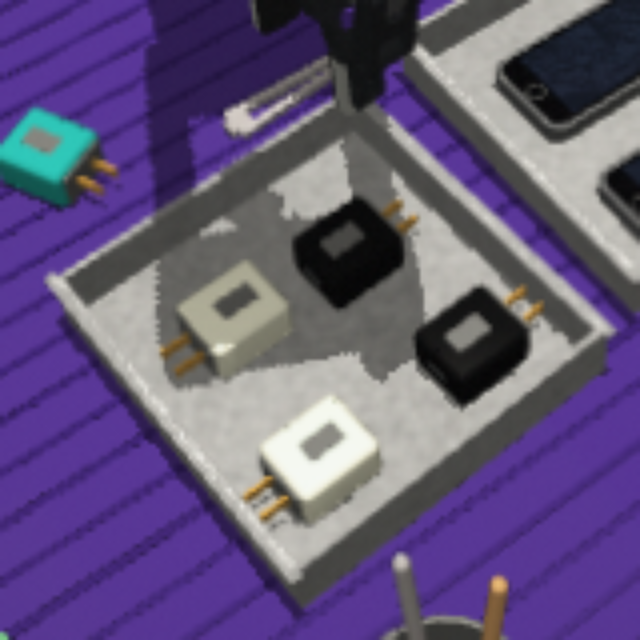

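Both chargers lie flat in their tray. On to the black earbud case.

```bash
python3 -m pendant '[[[-0.079,-0.216,-0.013,0,0,0.048],[-0.111,-0.202,-0.012,0,0,0.048],[-0.14,-0.183,-0.012,0,0,0.048],[-0.166,-0.16,-0.012,0,0,0.048],[-0.188,-0.133,-0.012,0,0,0.048],[-0.19,-0.09,-0.012,0,0,0.048],[0,0,0,0,0,0]]]' 0.25
python3 - <<'E'
from h import *
c=imaging.camera("wrist"); o,p,R=state(); print(p,o["opening"])
q=w2p(c,[.4005,-.2989,.011])
u,v=(q.mean(0)).astype(int); print(u,v)
x0,y0=max(0,u-80),max(0,v-70); print(x0,y0)
cv2.imwrite("pics/w19c.png",cv2.resize(c["pixels"][y0:y0+140,x0:x0+160],None,fx=5,fy=5,interpolation=cv2.INTER_CUBIC))
cv2.imwrite("pics/w19.png",c["pixels"])
E
```

```text
time_s: 26.0
eef_pos: [0.3858, -0.2939, 0.1598]
eef_rot: [-0.007, 0.94, 0.34, -0.003]
wrist_force: [-0.2, 0.2, -0.1]
opening: 0.752
[ 0.38682643 -0.29346693  0.15977743] 0.7497450244105271
336 212
256 142
```

View pics/w19c.png

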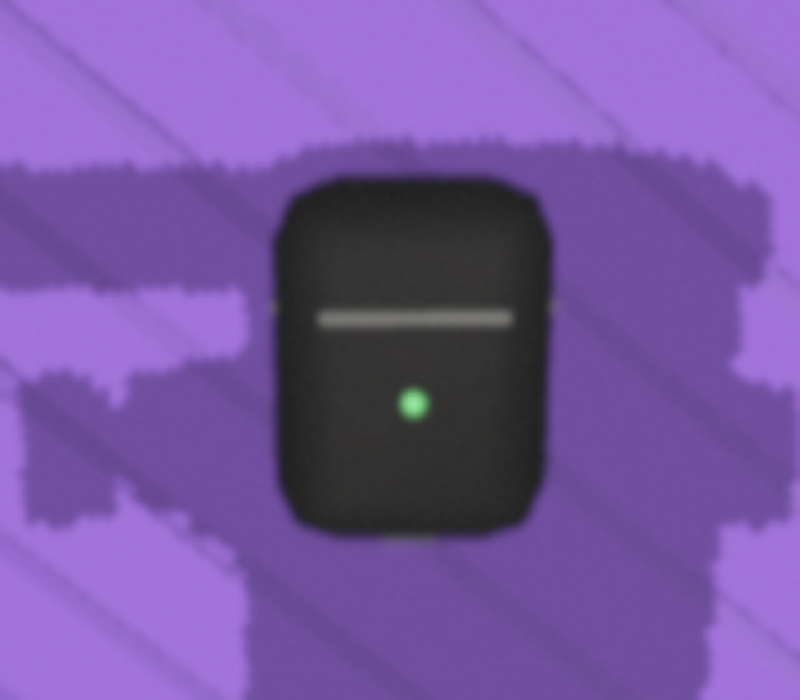

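View pics/w19.png

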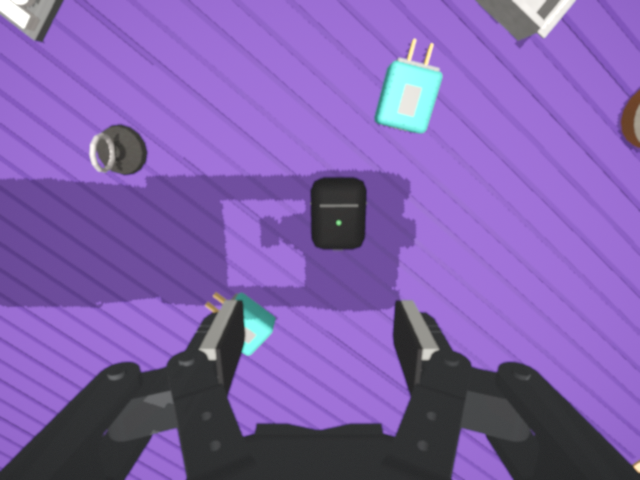

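```bash
python3 - <<'E'
from h import *
c=imaging.camera("wrist")
f=lambda a:p2w(c,np.array(a)/5+[256,142],.012)
w=f([(413,358),(413,178),(411,537),(275,355),(550,352)])
print(w,[np.degrees(np.arctan2(*(w[a]-w[b])[[1,0]])) for a,b in((1,2),(3,4))],np.linalg.norm(w[1]-w[2]),np.linalg.norm(w[3]-w[4]))
plan([(w[0][0]+.00,w[0][1],.04,4)],np.degrees(np.arctan2(*(w[4]-w[3])[[1,0]])))
E
```

```text
[[ 0.40267693 -0.30020906  0.012     ]
 [ 0.42513087 -0.28071526  0.012     ]
 [ 0.37866218 -0.32061537  0.012     ]
 [ 0.38831502 -0.28242545  0.012     ]
 [ 0.41805781 -0.31681574  0.012     ]] [np.float64(40.65087927097215), np.float64(130.85521577637266)] 0.06124833271216653 0.04546785839757982
t 26.1 q [-0.89  0.07  1.88 -0.    1.2  -0.02] cur [ 0.3878 -0.2933  0.16  ] jaw -49.9 turn 1.1 over 1 of 4
[[[0.009,0.021,0.15,-0.005,0.0,-0.004],[0.008,0.019,0.15,0.0,0.0,0.0],[0.008,0.019,0.15,0.0,0.0,0.0],[0.008,0.019,0.15,0.0,0.0,0.0]]]
```

```bash
python3 -m pendant '[[[0.009,0.018,0.15,-0.005,0,-0.004],[0.008,0.015,0.15,0,0,0],[0.004,0.012,0.15,0,0,0],[0.004,0.01,0.13,0,0,0],[0,0,0,0,0,0]]]'
python3 - <<'E'
from h import *
plan([(.4023,-.3002,.004,4)],-49.2)
c=imaging.camera("wrist"); cv2.imwrite("pics/w20.png",c["pixels"])
E
```

```text
time_s: 26.72
eef_pos: [0.4037, -0.2949, 0.0389]
eef_rot: [0.0, 0.935, 0.355, 0.001]
wrist_force: [0.2, 0.2, 0.7]
opening: 0.749
t 26.73 q [-0.87  0.29  1.92  0.    0.93 -0.02] cur [ 0.4037 -0.2949  0.0389] jaw -48.5 turn 0.7 over 1 of 4
[[[-0.006,0.004,0.044,0.0,0.0,0.004],[-0.006,0.004,0.044,0.0,0.0,0.0],[-0.006,0.004,0.044,0.0,0.0,0.0],[-0.006,0.004,0.044,0.0,0.0,0.0]]]
```

View pics/w20.png

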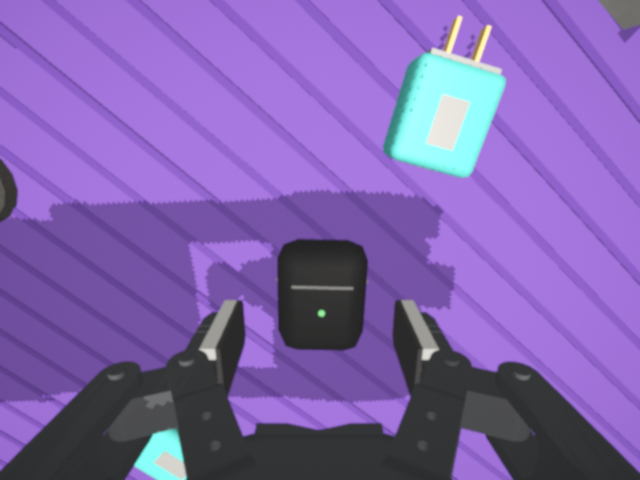

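```bash
python3 -m pendant '[[[-0.012,0.004,0.044,0,0,0.004],[-0.008,0.004,0.05,0,0,0],[-0.004,0.004,0.05,0,0,0],[-0.003,0.004,0.044,0,0,0],[0,0,0,0,0,0]]]'
python3 - <<'E'
from h import *
plan([(.4023,-.3002,.002,1)],-49.2)
E
```

```text
time_s: 27.4
eef_pos: [0.4042, -0.3036, 0.0026]
eef_rot: [0.003, 0.937, 0.349, 0.002]
wrist_force: [1.1, -0.3, 0.2]
opening: 0.75
t 27.4 q [-0.88  0.36  1.92  0.    0.85 -0.02] cur [ 0.4042 -0.3036  0.0026] jaw -49.2 turn 0.4 over 1 of 1
[[[0.004,-0.019,0.003,0.002,0.0,0.0]]]
```

```bash
python3 -m pendant '[[[0.004,-0.016,0.003,0,0,0],[0,0,0,0,0,0]]]'
python3 -m pendant '[[[0,0,0,0,0,0],[0,0,0,0,0,0],[0,0,0,0,0,0],[0,0,0,0,0,0]]]' 0.8
```

```text
time_s: 27.65
eef_pos: [0.4027, -0.3005, 0.0021]
eef_rot: [0.003, 0.937, 0.349, 0.002]
wrist_force: [-1.1, -0.1, -1.2]
opening: 0.751
time_s: 28.15
eef_pos: [0.4031, -0.3008, 0.0028]
eef_rot: [0.004, 0.937, 0.349, 0.002]
wrist_force: [-0.3, -0.7, -1.0]
opening: 0.521
```

```bash
python3 -m pendant '[[[0,0,-0.12,0,0,0],[0,0,-0.25,0,0,0],[0,0,-0.25,0,0,0],[0,0,0,0,0,0]]]'
python3 - <<'E'
from h import *
c=imaging.camera("wrist"); cv2.imwrite("pics/w21.png",c["pixels"])
plan([(.50,-.05,.13,5),(.62,.185,.13,5)],-2)
E
```

```text
time_s: 28.65
eef_pos: [0.4015, -0.2994, 0.1291]
eef_rot: [0.003, 0.937, 0.349, 0.002]
wrist_force: [0.2, -0.2, -0.9]
opening: 0.523
t 28.7 q [-0.88  0.14  1.89  0.    1.12 -0.02] cur [ 0.4003 -0.298   0.1268] jaw -49.2 turn 47.2 over 5 of 10
[[[0.238,-0.123,-0.003,0.0,0.0,-0.052],[0.254,-0.082,-0.003,0.0,0.0,-0.052],[0.264,-0.039,-0.003,0.0,0.0,-0.052],[0.267,0.005,-0.003,0.0,0.0,-0.052],[0.263,0.049,-0.003,0.0,0.0,-0.052],[0.239,0.112,0.0,0.0,0.0,0.0],[0.239,0.112,0.0,0.0,0.0,0.0],[0.239,0.112,0.0,0.0,0.0,0.0],[0.239,0.112,0.0,0.0,0.0,0.0],[0.239,0.112,0.0,0.0,0.0,0.0]]]
```

View pics/w21.png

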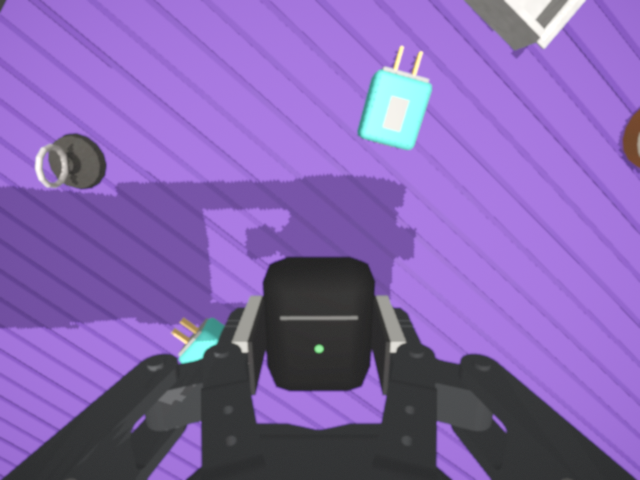

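```bash
python3 -m pendant '[[[0.238,-0.123,-0.006,0,0,-0.052],[0.254,-0.082,-0.006,0,0,-0.052],[0.264,-0.039,-0.006,0,0,-0.052],[0.267,0.005,-0.006,0,0,-0.052],[0.263,0.049,-0.006,0,0,-0.052],[0.239,0.112,-0.005,0,0,0],[0.239,0.112,-0.005,0,0,0],[0.239,0.112,-0.005,0,0,0],[0.239,0.112,-0.005,0,0,0],[0.2,0.1,-0.005,0,0,0],[0,0,0,0,0,0]]]'
python3 - <<'E'
from h import *
c=imaging.camera("wrist"); cv2.imwrite("pics/w22.png",c["pixels"])
plan([(.62,.186,.06,3)],-2)
E
```

```text
time_s: 30.08
eef_pos: [0.6065, 0.1963, 0.1158]
eef_rot: [-0.011, 0.714, 0.7, -0.008]
wrist_force: [0.4, -0.4, -0.3]
opening: 0.518
t 30.12 q [0.12 0.45 1.51 0.01 1.21 0.14] cur [0.6054 0.1949 0.1152] jaw -1.1 turn 1.9 over 1 of 3
[[[-0.015,0.027,0.091,-0.009,-0.001,0.005],[-0.014,0.025,0.092,0.0,0.0,0.0],[-0.014,0.025,0.092,0.0,0.0,0.0]]]
```

View pics/w22.png

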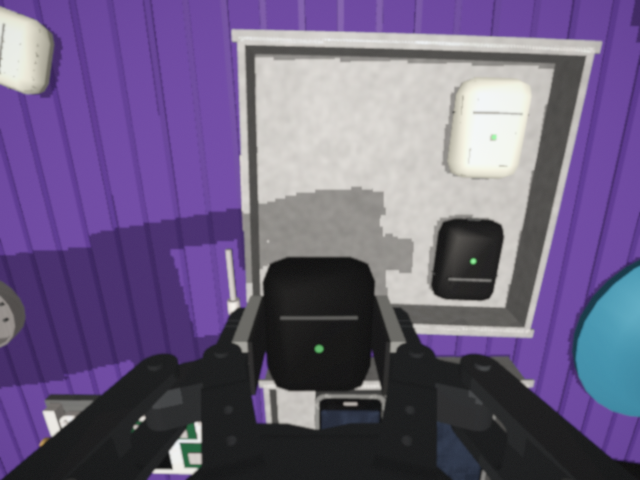

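```bash
python3 -m pendant '[[[-0.02,0.035,0.085,-0.009,-0.001,0.005],[-0.014,0.028,0.092,0,0,0],[-0.014,0.025,0.092,0,0,0],[0,0,0,0,0,0]]]'
python3 - <<'E'
from h import *
plan([(.62,.186,.018,2)],-2)
E
```

```text
time_s: 30.62
eef_pos: [0.6192, 0.1807, 0.0543]
eef_rot: [-0.003, 0.72, 0.694, -0.004]
wrist_force: [-1.1, 0.4, -0.8]
opening: 0.526
t 30.62 q [ 0.1   0.53  1.53 -0.    1.09  0.14] cur [0.6192 0.1807 0.0543] jaw -2.2 turn 0.6 over 1 of 2
[[[0.014,0.002,0.091,-0.003,0.001,-0.001],[0.013,0.002,0.091,0.0,0.0,0.0]]]
```

```bash
python3 -m pendant '[[[0.016,0.004,0.08,-0.003,0,0],[0.01,0.004,0.08,0,0,0],[0,0,0.03,0,0,0],[0,0,0,0,0,0]]]'
python3 -m pendant '[[[0,0,0.016,0,0,0],[0,0,0,0,0,0]]]'
```

```text
time_s: 31.12
eef_pos: [0.6212, 0.1861, 0.0141]
eef_rot: [0.001, 0.72, 0.694, -0.0]
wrist_force: [-0.3, -0.3, -0.7]
opening: 0.522
time_s: 31.38
eef_pos: [0.6218, 0.1863, 0.0115]
eef_rot: [0.001, 0.72, 0.694, 0.0]
wrist_force: [-0.6, 0.8, -0.5]
opening: 0.52
```

```bash
python3 -m pendant '[[[0,0,0.016,0,0,0],[0,0,0,0,0,0]]]'
python3 -m pendant '[[[0,0,0.01,0,0,0],[0,0,0,0,0,0]]]'
python3 -m pendant '[[[0,0,0.008,0,0,0],[0,0,0,0,0,0]]]'
python3 -m pendant '[[[0,0,0.006,0,0,0],[0,0,0,0,0,0]]]'
```

```text
time_s: 31.62
eef_pos: [0.6224, 0.1863, 0.0088]
eef_rot: [0.002, 0.72, 0.694, 0.001]
wrist_force: [-0.8, -0.7, -0.9]
opening: 0.524
time_s: 31.88
eef_pos: [0.6228, 0.1863, 0.0071]
eef_rot: [0.002, 0.72, 0.694, 0.001]
wrist_force: [0.4, 0.6, -1.0]
opening: 0.519
time_s: 32.12
eef_pos: [0.6231, 0.1864, 0.0072]
eef_rot: [0.002, 0.72, 0.694, 0.001]
wrist_force: [-0.2, -0.2, -1.0]
opening: 0.52
time_s: 32.38
eef_pos: [0.6233, 0.1864, 0.0069]
eef_rot: [0.002, 0.72, 0.694, 0.001]
wrist_force: [0.2, -0.2, -0.2]
opening: 0.526
```

Contact at z≈0.007. Release, then go to the white earbud case.

```bash
python3 -m pendant '[[[0,0,0,0,0,0],[0,0,0,0,0,0],[0,0,-0.03,0,0,0],[0,0,-0.15,0,0,0],[0,0,-0.28,0,0,0],[0,0,-0.28,0,0,0],[0,0,0,0,0,0]]]' 0.27
python3 - <<'E'
from h import *
t=imaging.camera("scene"); cv2.imwrite("pics/s23.png",cv2.resize(t["pixels"][200:310,340:480],None,fx=5,fy=5))
plan([(.395,.329,.16,7)],72)
E
```

```text
time_s: 33.25
eef_pos: [0.6223, 0.1865, 0.159]
eef_rot: [0.002, 0.72, 0.694, 0.001]
wrist_force: [0.3, -0.4, -0.5]
opening: 0.731
t 33.3 q [ 0.11  0.41  1.47 -0.    1.26  0.15] cur [0.6205 0.1863 0.1559] jaw -2.2 turn 74.2 over 8 of 7
[[[0.096,-0.165,-0.003,0.0,0.0,-0.052],[0.121,-0.147,-0.003,0.0,0.0,-0.052],[0.143,-0.126,-0.003,0.0,0.0,-0.052],[0.162,-0.101,-0.003,0.0,0.0,-0.052],[0.176,-0.074,-0.003,0.0,0.0,-0.052],[0.185,-0.044,-0.003,0.0,0.0,-0.052],[0.19,-0.014,-0.003,0.0,0.0,-0.052]]]
```

View pics/s23.png

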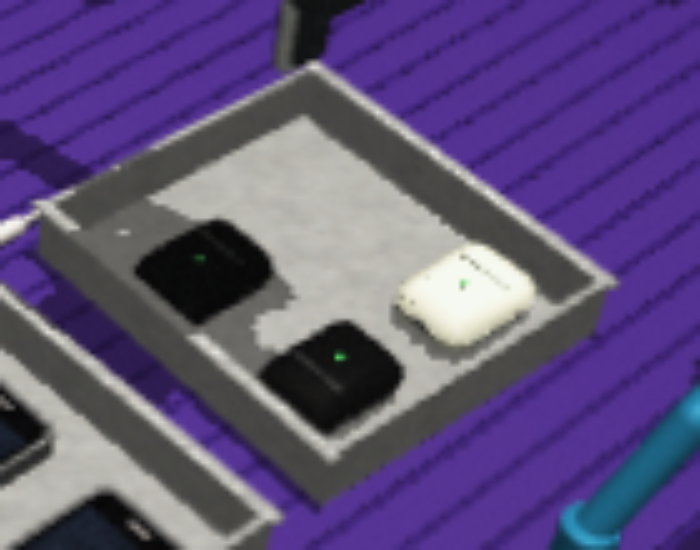

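```bash
python3 -m pendant '[[[0.096,-0.165,-0.003,0,0,-0.052],[0.121,-0.147,-0.003,0,0,-0.052],[0.143,-0.126,-0.003,0,0,-0.052],[0.162,-0.101,-0.003,0,0,-0.052],[0.176,-0.074,-0.003,0,0,-0.052],[0.185,-0.044,-0.003,0,0,-0.052],[0.15,-0.014,-0.003,0,0,-0.052],[0,0,0,0,0,-0.052],[0,0,0,0,0,0]]]'
python3 - <<'E'
from h import *
c=imaging.camera("wrist"); o,p,R=state(); print(p)
q=w2p(c,[.4012,.3292,.011])
u,v=(q.mean(0)).astype(int); print(u,v)
x0,y0=max(0,u-80),max(0,v-70); print(x0,y0)
cv2.imwrite("pics/w24c.png",cv2.resize(c["pixels"][y0:y0+140,x0:x0+160],None,fx=5,fy=5,interpolation=cv2.INTER_CUBIC))
E
```

```text
time_s: 34.42
eef_pos: [0.3834, 0.3204, 0.1479]
eef_rot: [-0.011, 0.131, 0.991, -0.006]
wrist_force: [0.7, -1.0, -0.1]
opening: 0.731
[0.38329784 0.32034131 0.14780646]
337 245
257 175
```

View pics/w24c.png

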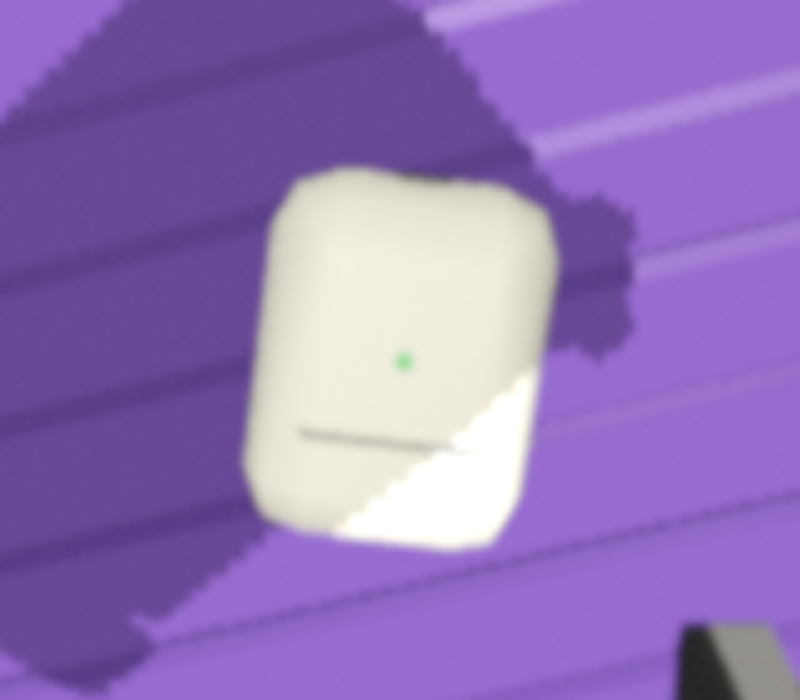

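```bash
python3 - <<'E'
from h import *
c=imaging.camera("wrist")
f=lambda a:p2w(c,np.array(a)/5+[257,175],.012)
w=f([(401,358),(425,176),(377,543),(258,345),(543,368),(300,433),(465,450)])
print(w[0],[np.degrees(np.arctan2(*(w[a]-w[b])[[1,0]])) for a,b in((1,2),(4,3),(6,5))],np.linalg.norm(w[1]-w[2]),np.linalg.norm(w[3]-w[4]))
plan([(w[0][0],w[0][1],.04,4)],68)
E
```

```text
[0.40153008 0.32893453 0.012     ] [np.float64(158.7153433026716), np.float64(70.37594918679727), np.float64(68.99465403565128)] 0.06356916612250427 0.046700624694262345
t 34.52 q [ 0.46  0.12  1.85  0.    1.19 -0.85] cur [0.3838 0.3203 0.1481] jaw 74.8 turn 7.0 over 1 of 4
[[[-0.021,0.018,0.134,-0.005,-0.006,0.038],[-0.016,0.018,0.135,0.0,0.0,0.0],[-0.016,0.018,0.135,0.0,0.0,0.0],[-0.016,0.018,0.135,0.0,0.0,0.0]]]
```

Jaw angle 69.3°, centre (0.4015, 0.329).

```bash
python3 -m pendant '[[[-0.021,0.018,0.134,-0.005,-0.006,0.031],[-0.014,0.016,0.135,0,0,0],[-0.01,0.014,0.135,0,0,0],[-0.01,0.012,0.12,0,0,0],[0,0,0,0,0,0]]]'
python3 - <<'E'
from h import *
plan([(.4015,.329,.003,4)],69.3)
c=imaging.camera("wrist"); cv2.imwrite("pics/w25.png",c["pixels"])
E
```

```text
time_s: 35.15
eef_pos: [0.4002, 0.3264, 0.0394]
eef_rot: [0.0, 0.191, 0.982, -0.0]
wrist_force: [0.6, -0.2, 0.5]
opening: 0.725
t 35.15 q [ 0.45  0.32  1.88 -0.    0.94 -0.73] cur [0.4002 0.3264 0.0394] jaw 68.0 turn 1.3 over 1 of 4
[[[0.0,0.004,0.046,0.0,0.0,-0.007],[0.0,0.004,0.046,0.0,0.0,0.0],[0.0,0.004,0.046,0.0,0.0,0.0],[0.0,0.004,0.046,0.0,0.0,0.0]]]
```

View pics/w25.png

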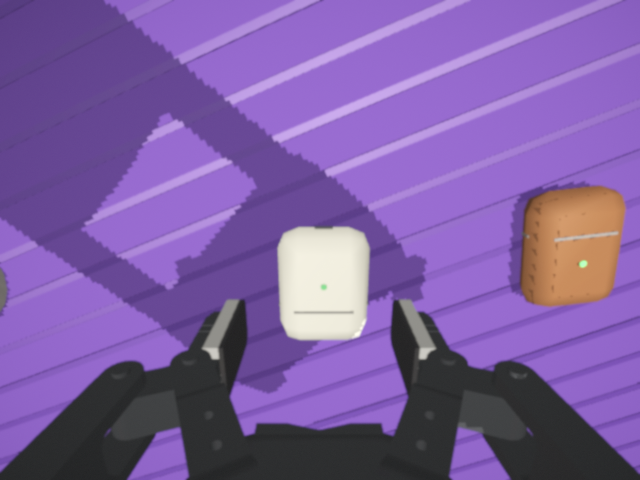

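```bash
python3 -m pendant '[[[-0.004,0.006,0.046,0,0,-0.004],[-0.004,0.004,0.048,0,0,0],[-0.003,0.002,0.048,0,0,0],[0,0,0.045,0,0,0],[0,0,0,0,0,0]]]'
python3 - <<'E'
from h import *
plan([(.4015,.329,.002,1)],68.5)
E
```

```text
time_s: 35.83
eef_pos: [0.4061, 0.329, 0.0031]
eef_rot: [0.003, 0.185, 0.983, 0.002]
wrist_force: [-0.5, 0.4, 0.2]
opening: 0.724
t 35.83 q [ 0.45  0.39  1.88 -0.    0.87 -0.74] cur [0.4061 0.329  0.0031] jaw 68.7 turn 0.4 over 1 of 1
[[[0.021,-0.008,0.005,0.001,0.002,0.001]]]
```

```bash
python3 -m pendant '[[[0.018,-0.006,0.005,0,0.002,0],[0,0,0,0,0,0]]]'
python3 -m pendant '[[[0,0,0,0,0,0],[0,0,0,0,0,0],[0,0,0,0,0,0],[0,0,0,0,0,0]]]' 0.8
```

```text
time_s: 36.08
eef_pos: [0.402, 0.3293, 0.0021]
eef_rot: [-0.0, 0.185, 0.983, 0.002]
wrist_force: [-0.9, 0.2, -0.2]
opening: 0.725
time_s: 36.58
eef_pos: [0.4025, 0.3295, 0.0028]
eef_rot: [0.0, 0.185, 0.983, 0.003]
wrist_force: [0.6, 0.1, 0.4]
opening: 0.524
```

```bash
python3 -m pendant '[[[0,0,-0.12,0,0,0],[0,0,-0.25,0,0,0],[0,0,-0.25,0,0,0],[0,0,0,0,0,0]]]'
python3 - <<'E'
from h import *
plan([(.623,.269,.11,8)],-2.2)
E
```

```text
time_s: 37.08
eef_pos: [0.4014, 0.3283, 0.1291]
eef_rot: [-0.001, 0.185, 0.983, 0.002]
wrist_force: [0.4, 0.3, -0.5]
opening: 0.521
t 37.08 q [ 0.45  0.17  1.84  0.    1.13 -0.75] cur [0.4014 0.3283 0.1291] jaw 68.7 turn 70.9 over 8 of 8
[[[-0.143,0.016,0.012,0.0,0.0,0.049],[-0.138,0.038,0.012,0.0,0.0,0.049],[-0.131,0.058,0.012,0.0,0.0,0.049],[-0.12,0.078,0.012,0.0,0.0,0.049],[-0.107,0.096,0.012,0.0,0.0,0.049],[-0.091,0.111,0.012,0.0,0.0,0.049],[-0.073,0.124,0.012,0.0,0.0,0.049],[-0.053,0.133,0.012,0.0,0.0,0.049]]]
```

```bash
python3 -m pendant '[[[-0.143,0.016,0.006,0,0,0.049],[-0.138,0.038,0.006,0,0,0.049],[-0.131,0.058,0.006,0,0,0.049],[-0.12,0.078,0.006,0,0,0.049],[-0.107,0.096,0.006,0,0,0.049],[-0.091,0.111,0.006,0,0,0.049],[-0.073,0.124,0.006,0,0,0.049],[-0.053,0.133,0.006,0,0,0.049],[0,0,0,0,0,0]]]'
python3 - <<'E'
from h import *
c=imaging.camera("wrist"); cv2.imwrite("pics/w26.png",c["pixels"])
plan([(.623,.27,.06,3)],-2.2)
E
```

```text
time_s: 38.2
eef_pos: [0.6213, 0.2618, 0.1034]
eef_rot: [-0.006, 0.732, 0.681, -0.007]
wrist_force: [-0.1, 0.4, -1.8]
opening: 0.525
t 38.25 q [0.22 0.53 1.42 0.   1.21 0.29] cur [0.6199 0.2622 0.1031] jaw -4.0 turn 2.2 over 1 of 3
[[[0.013,0.006,0.072,-0.007,0.001,-0.01],[0.013,0.005,0.072,0.0,0.0,0.0],[0.013,0.005,0.072,0.0,0.0,0.0]]]
```

View pics/w26.png

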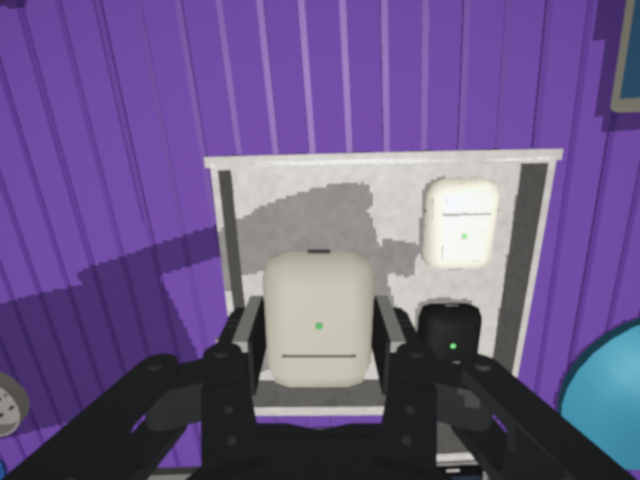

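```bash
python3 -m pendant '[[[0.018,0.012,0.072,-0.007,0.001,-0.01],[0.016,0.01,0.09,0,0,0],[0.014,0.006,0.09,0,0,0],[0,0,0.05,0,0,0],[0,0,0,0,0,0]]]'
python3 - <<'E'
from h import *
plan([(.623,.27,.016,2)],-2.2)
E
```

```text
time_s: 38.88
eef_pos: [0.621, 0.2731, 0.0364]
eef_rot: [-0.002, 0.718, 0.696, -0.002]
wrist_force: [-0.8, 0.0, 0.0]
opening: 0.522
t 38.88 q [0.24 0.62 1.44 0.   1.09 0.27] cur [0.621  0.2731 0.0364] jaw -1.8 turn 0.5 over 1 of 2
[[[-0.008,0.005,0.051,-0.002,0.0,0.002],[-0.008,0.005,0.051,0.0,0.0,0.0]]]
```

```bash
python3 -m pendant '[[[-0.008,0.005,0.05,-0.002,0,0.002],[-0.003,0.003,0.05,0,0,0],[0,0,0.02,0,0,0],[0,0,0,0,0,0]]]'
python3 -m pendant '[[[0,0,0.014,0,0,0],[0,0,0,0,0,0]]]'
```

```text
time_s: 39.38
eef_pos: [0.6236, 0.2706, 0.0119]
eef_rot: [0.001, 0.721, 0.693, 0.001]
wrist_force: [0.3, -0.1, -0.6]
opening: 0.522
time_s: 39.62
eef_pos: [0.6241, 0.2707, 0.0095]
eef_rot: [0.001, 0.721, 0.693, 0.002]
wrist_force: [0.4, -0.5, -1.3]
opening: 0.526
```

```bash
python3 -m pendant '[[[0,0,0.012,0,0,0],[0,0,0,0,0,0]]]'
python3 -m pendant '[[[0,0,0.008,0,0,0],[0,0,0,0,0,0]]]'
python3 -m pendant '[[[0,0,0.006,0,0,0],[0,0,0,0,0,0]]]'
```

```text
time_s: 39.88
eef_pos: [0.6244, 0.2708, 0.0074]
eef_rot: [0.001, 0.721, 0.693, 0.002]
wrist_force: [-0.3, -0.4, -0.6]
opening: 0.526
time_s: 40.12
eef_pos: [0.625, 0.271, 0.0071]
eef_rot: [0.002, 0.721, 0.693, 0.002]
wrist_force: [-0.0, 0.0, -0.8]
opening: 0.524
time_s: 40.38
eef_pos: [0.6253, 0.2711, 0.0069]
eef_rot: [0.002, 0.721, 0.693, 0.002]
wrist_force: [1.0, -0.6, -0.1]
opening: 0.521
```

```bash
python3 -m pendant '[[[0,0,0,0,0,0],[0,0,0,0,0,0],[0,0,-0.03,0,0,0],[0,0,-0.15,0,0,0],[0,0,-0.28,0,0,0],[0,0,-0.3,0,0,0],[0,-0.25,-0.15,0,0,0],[0,-0.3,-0.1,0,0,0],[0,-0.3,-0.05,0,0,0],[0,-0.2,0,0,0,0],[0,0,0,0,0,0]]]' 0.27
python3 - <<'E'
from h import *
t=imaging.camera("scene"); cv2.imwrite("pics/s30.png",t["pixels"])
cv2.imwrite("pics/s30c.png",cv2.resize(t["pixels"][195:435,170:480],None,fx=2.5,fy=2.5,interpolation=cv2.INTER_CUBIC))
t=imaging.camera("top"); cv2.imwrite("pics/t30.png",t["pixels"])
o,p,R=state(); print(p,o["time_s"])
E
```

```text
time_s: 41.75
eef_pos: [0.4095, 0.2793, 0.2274]
eef_rot: [0.003, 0.721, 0.693, 0.006]
wrist_force: [0.4, -0.3, -0.7]
opening: 0.726
[0.41224465 0.27916591 0.22759158] 41.85
```

View pics/s30c.png

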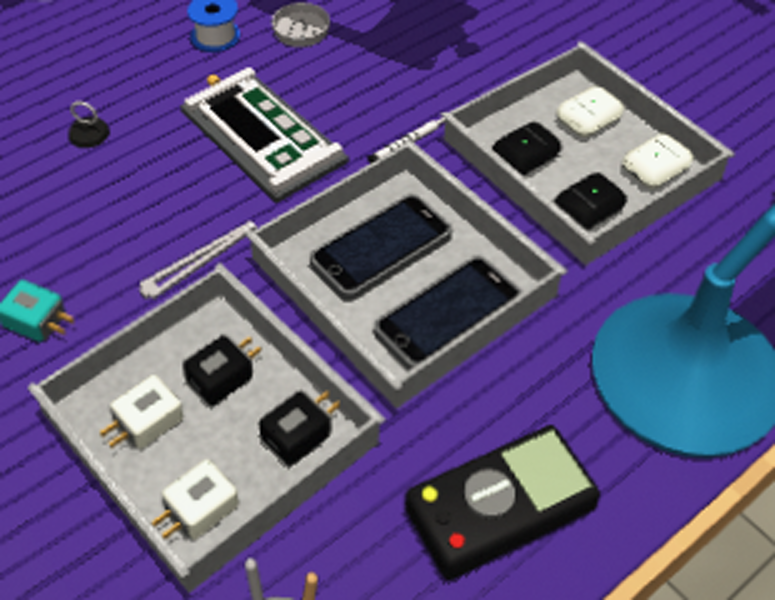

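View pics/t30.png

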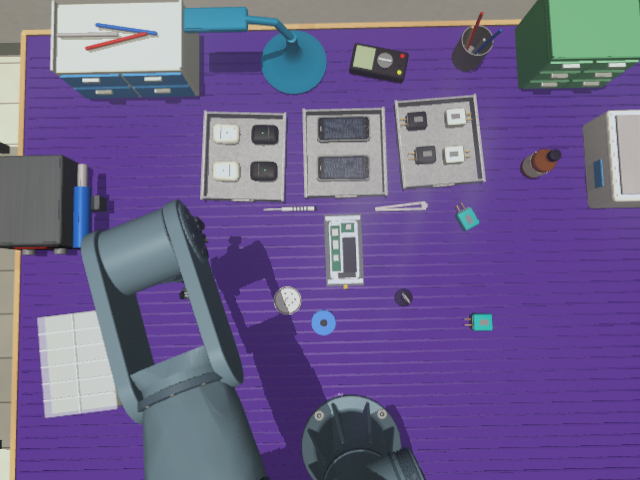

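All five lie flat in the right trays, with none touching another. The opened phone at (345,250) hasn't moved, and the turquoise look-alikes at (467,217) and (482,322) haven't either. The gripper is clear, so I'm handing in.

```bash
python3 -c "
from bench import ctrl; print(ctrl.hand_in())"
```

```text
the job is handed in; nothing more can be done
None
```

All five items are sorted and the job is handed in, at about 42 s of the 115 s allowed. I picked and placed the phone, white charger, black charger, black earbud case and white earbud case, in that order. Each was lowered until the tool stopped sinking at the tray floor, then released.

**Last checks:** the final top and scene pictures show each item flat and right side up in the tray of its own kind, clear of the stock and walls. The opened phone and both turquoise chargers look unmoved. The brown case was hidden by the arm in the last top picture. I last saw it when I went for the white earbud case, and the gripper stayed well clear of it.

Wrist force readings stayed within a few newtons. The only disagreement was 2–3 mm between the top and wrist camera positions; I used the wrist camera for the grasps. No check failed.

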